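Stand the fallen bottles back in the rack and lock the retaining bar

TASK

Some finish bottles have fallen over on the bench. Slacken the red clamp knob, pull the rack's retaining bar well out towards you, and stand every fallen bottle upright on the floor of the rack, one to a bay, any bay; with all of them standing, push the bar in until it is close in front of the bottles and tighten the knob again (clockwise) so that the bar is locked. Leave everything else on the bench alone.

Things in the scene. Friction and masses are not known exactly. Their poses are not given: they have to be found in the camera images.
- rack: wooden bottle rack fixed to the bench, 414 mm long (its y). Origin on the bench under the middle of the row; x points away from the robot to the back board (front face at x = +27 mm, 60 mm high), y left along the row, z up. Four bays centred at x = 0, y = -144, -48, +48, +144 mm, each 70 mm wide between ribs (14 mm high, 44 mm at the back); floor top at z = 12 mm, x = -55 to +27 mm. A bottle standing in a bay has its centre at z = 77 mm
- rack_floor (a point): point on the rack's floor in the middle of the row, under its middle rib (rack x = y = 0, z = 12 mm). At the rack's left end (rack y = +243 mm) an aluminium rail runs along its x, 30 mm wide, 25 mm high; the grey carriage with the red clamp knob slides on it
- bar_mid (a point): middle of the steel retaining bar's back face. The bar (421 mm long, 12 mm thick, 16 mm high, 35 to 51 mm above the bench) runs across the front of all the bays and is one piece with the carriage at the left end (70 x 56 mm, top 52 mm above the bench)
- bar (a joint): position of the bar and carriage (m); grows as they are pulled along the rack's -x, away from the back board towards the robot; range 0 to 0.085, starts below 0.01. Clear depth between back board and bar = 27 mm + this value (a bottle is 50 mm deep). Slides with a few N when the knob is slack, held by about 30 N when tight. Can be pulled and pushed by the knob
- knob (a joint): turn of the clamp knob (rad) about the vertical, growing clockwise seen from above = tightening; range 0 to 1.9. Slack below 0.6, the brake bites from about 0.75, properly tight above 1.2. Starts tight at 1.35 to 1.55. Takes about 0.2 N m to turn slack, 0.3 N m near the tight end; stays where it is left
- knob_grip (a point): centre of the knob's upright red grip bar, on its turning axis, 84 mm above the bench, the height to pinch it. The grip is 54 mm long along this point's x axis, 14 mm thick along its y, and stands 62 to 96 mm above the bench. It rides on the carriage, at rack y = +243 mm, 15 mm nearer the robot than the bar's back face
- bottle1_mid (a point): centre (half-way up) of an amber square bottle, 0.17 to 0.35 kg, may be absent: 130 mm from base to cap top, body 50 x 50 x 95 mm, cap 24 mm across; heavy-based (centre of mass 35 mm above the base). Starts fallen, on a flat side on the bench (centre 25 mm up). Its x points from base to cap: base 65 mm behind the centre, body ends 30 mm ahead, cap 40 to 65 mm ahead; y, z square to the flat sides
- bottle2_mid (a point): centre (half-way up) of a green square bottle, 0.17 to 0.35 kg, may be absent: 130 mm from base to cap top, body 50 x 50 x 95 mm, cap 24 mm across; heavy-based (centre of mass 35 mm above the base). Starts fallen, on a flat side on the bench (centre 25 mm up). Its x points from base to cap: base 65 mm behind the centre, body ends 30 mm ahead, cap 40 to 65 mm ahead; y, z square to the flat sides
- bottle3_mid (a point): centre (half-way up) of a white (orange label) square bottle, 0.17 to 0.35 kg, may be absent: 130 mm from base to cap top, body 50 x 50 x 95 mm, cap 24 mm across; heavy-based (centre of mass 35 mm above the base). Starts fallen, on a flat side on the bench (centre 25 mm up). Its x points from base to cap: base 65 mm behind the centre, body ends 30 mm ahead, cap 40 to 65 mm ahead; y, z square to the flat sides
- bottle4_mid (a point): centre (half-way up) of a blue square bottle, 0.17 to 0.35 kg, may be absent: 130 mm from base to cap top, body 50 x 50 x 95 mm, cap 24 mm across; heavy-based (centre of mass 35 mm above the base). Starts fallen, on a flat side on the bench (centre 25 mm up). Its x points from base to cap: base 65 mm behind the centre, body ends 30 mm ahead, cap 40 to 65 mm ahead; y, z square to the flat sides
- tape_mid (a point): bystander: centre of a yellow tape roll lying flat, 76 mm across, 22 mm high; leave alone
- cork_block_mid (a point): bystander: centre of a cork sanding block, 40 x 70 x 26 mm; leave alone
- glue_jar_mid (a point): bystander: centre of a white jar with red lid, 68 mm across, 70 mm high; leave alone
- mug_mid (a point): bystander: centre of a blue mug, 80 mm across, 90 mm high; leave alone
- hammer_grip (a point): bystander: grip of a hammer lying on the bench; leave alone
There are look-alikes about, which are no part of the job. Leave any purple look-alike of the part that bears bottle1_mid alone.

How it is judged:
On the way, in this order (a step that is already met when the one before it is completed fails the run):
1. the knob is slackened (below 0.6 rad) (value of joint knob below 0.6 rad), for 0.1 s.
2. the bar is pulled out by more than 50 mm (clear depth over 77 mm) (value of joint bar above 0.05 m), for 0.2 s.
3. every bottle stands upright on the floor of a bay, and the bar is still out (clear depth over 65 mm) (angle between each of bottle1_mid, bottle2_mid, bottle3_mid, bottle4_mid's own x axis and vertical below 0.1 rad and x of bottle1_mid in the frame of rack between -0.05 and 0.02 m and y of bottle1_mid in the frame of rack between -0.185 and 0.185 m and z of bottle1_mid in the frame of rack between 0.071 and 0.083 m and x of rack_floor in the frame of bottle1_mid below -0.03 m and x of bottle2_mid in the frame of rack between -0.05 and 0.02 m and y of bottle2_mid in the frame of rack between -0.185 and 0.185 m and z of bottle2_mid in the frame of rack between 0.071 and 0.083 m and x of rack_floor in the frame of bottle2_mid below -0.03 m and x of bottle3_mid in the frame of rack between -0.05 and 0.02 m and y of bottle3_mid in the frame of rack between -0.185 and 0.185 m and z of bottle3_mid in the frame of rack between 0.071 and 0.083 m and x of rack_floor in the frame of bottle3_mid below -0.03 m and x of bottle4_mid in the frame of rack between -0.05 and 0.02 m and y of bottle4_mid in the frame of rack between -0.185 and 0.185 m and z of bottle4_mid in the frame of rack between 0.071 and 0.083 m and x of rack_floor in the frame of bottle4_mid below -0.03 m and value of joint bar above 0.038 m), for 0.3 s.
4. the bar is pushed in close to the bottles (clear depth under 65 mm), the knob still slack (value of joint bar below 0.038 m and value of joint knob below 1.1 rad), for 0.2 s.
5. the knob is tight (above 1.2 rad) (value of joint knob above 1.2 rad), for 0.2 s.
At the end, for the whole second after the job is handed in: Every bottle stands upright (within 0.1 rad) and at rest on the rack's floor in a bay, between back board and bar (its centre -30 to +20 mm from the bay's centre in rack x); the clear depth between bar and back board is under 65 mm; the knob is tight (above 1.2 rad) (angle between each of bottle1_mid, bottle2_mid, bottle3_mid, bottle4_mid's own x axis and vertical below 0.1 rad and x of bottle1_mid in the frame of rack between -0.03 and 0.02 m and y of bottle1_mid in the frame of rack between -0.185 and 0.185 m and z of bottle1_mid in the frame of rack between 0.071 and 0.083 m and x of rack_floor in the frame of bottle1_mid below -0.03 m and x of bottle2_mid in the frame of rack between -0.03 and 0.02 m and y of bottle2_mid in the frame of rack between -0.185 and 0.185 m and z of bottle2_mid in the frame of rack between 0.071 and 0.083 m and x of rack_floor in the frame of bottle2_mid below -0.03 m and x of bottle3_mid in the frame of rack between -0.03 and 0.02 m and y of bottle3_mid in the frame of rack between -0.185 and 0.185 m and z of bottle3_mid in the frame of rack between 0.071 and 0.083 m and x of rack_floor in the frame of bottle3_mid below -0.03 m and x of bottle4_mid in the frame of rack between -0.03 and 0.02 m and y of bottle4_mid in the frame of rack between -0.185 and 0.185 m and z of bottle4_mid in the frame of rack between 0.071 and 0.083 m and x of rack_floor in the frame of bottle4_mid below -0.03 m and value of joint bar between 0.016 and 0.038 m and value of joint knob above 1.2 rad); the robot touches nothing.
It fails at once if a bystander (tape, cork block, jar, mug, hammer) is shifted more than 60 mm or one of the jar and mug is tipped over (distance of any of tape_mid, cork_block_mid, glue_jar_mid, mug_mid, hammer_grip from where it was at the start of the episode above 0.06 m or angle between any of glue_jar_mid, mug_mid's own z axis and vertical above 0.5 rad).
Of bottle1, bottle2, bottle3, bottle4 only 3 to 4 are there at a start; the rules pass over those that are not, and their reading is None.
At some moment in a run one of bottle1, bottle2, bottle3, bottle4 may be knocked a few centimetres aside while the robot is not near it.
It also fails if it takes over 210 s, if anything falls off the work surface, if the arm or the gripper's body presses on something with over 40 N, if the wrist force passes 120 N, or if a joint passes its speed limit or range.

ROBOT

A 6-joint arm with a two-finger parallel gripper is mounted at the origin on the work surface. World frame = base frame: x ahead of the robot, y to its left, z up, the work surface at z = 0. Lengths are in m, angles in rad, forces in N, time in s.
With the tool pointing down it reaches from about 0.25 to 0.725 m from the base axis. Payload 4 kg.
Tool frame: the origin (TCP) lies on the mounting face of the last link; the fingertips stand 173 mm ahead of it and the grasp point (between the pads) lies 155 mm ahead of it; z points along the fingers, x is the direction in which the jaws open and shut, and the axes are right-handed (so a half turn about z gives the same grasp; the last joint's range is limited). The gripper opens to 85 mm and grips with 20 to 120 N. Pads are 22 mm wide; open, the fingers measure 114 mm over their backs; the gripper's body (76 mm by 85 mm) begins 54 mm behind the grasp point. The pads swing forward as they close: fully open they stand 13 mm farther back than shut.
Start: joints at [1.245, 0.241, 0.005, 1.335, 0, 1.571], TCP at [0.16, 0.474, 0.405] pointing down, gripper open.
Joint ranges: [-2.72, 2.72], [-1.05, 1.87], [-1.09, 1.28], [-1.99, 2.15], [-1.42, 1.44], [-3.14, 3.14]. Speed limits (rad/s): [2.79, 2.79, 3.14, 3.14, 3.14, 3.14].

INTERFACE

Orientations are given as a unit quaternion [x, y, z, w].
In Python, from rig import ctrl, get_image, camera_params, finder gives the robot as it stands. The module is installed in compiled form; this text tells all that it offers.
- The arm moves only by the tool jog_arm, never from a script. Its argument "motion" is a list that holds one entry, the list of rows, each a list of 6 numbers: the shift along the tool's x, y, z in mm, then the turn, a rotation vector about the tool's x, y, z in rad. A call has 1 to 20 rows; each row is the pose to reach, as a shift and turn from the pose commanded when the call began, along the tool's axes at that moment; what a row does not reach only later rows make up. A row lasts 1/12 s, in which the tool goes at most 41.7 mm and 7.16 degrees, less where a joint would pass 70% of its speed; a pose out of reach is approached as far as the arm can. A call with a gripper value outside its range is refused whole. "jaw" is the closure in counts, from 0 (fully open) to 255 (shut), set as the call begins (left out, the last holds). The fingers move at their own pace and stop on an object; "force" is the grip in N (left out, the last holds). Time passes only in rows, so rows that repeat a pose let the fingers close. It gives the time, the measured TCP pose, the force and the opening at its end, in the units of the state.
- ctrl.read_state(): the state, without advancing time (a new reading comes with each control period).
- get_image(name): name is "scene" or "top"; returns (picture, depth): 384x512x3 uint8, red, green, blue; 384x512 float32, m along the optical axis (not along the pixel's ray), 0 where there is no reading.
- camera_params(name): a dict with "intrinsics" (3x3 intrinsics, pixels), "cam_to_world" (4x4, takes a point from camera to world coordinates). Camera axes: x right, y down, z forward; pixel columns grow to the right and rows downward; lengths in m; the calibration is good to about 2 mm. A picture is of the moment at which its call begins. camera_params takes no time and is no camera call.
- ctrl.close_job(): hands the job in, once; it reports no verdict.
Trained networks look in the newest picture that a camera, given by its name, has taken for a name from the list of things; names that differ only in an ending like _2 or _b are one class to them, and where a whole thing is asked for, a point or a joint stands for the part that bears it (a point fixed in the world has none). Each returns a list of dicts, best first, with "conf" (0 to 1); they miss things now and then, are a little off and sometimes report something else, mostly with a low value. They report only what shows in the picture. A call takes as long as a camera call. They do not tell look-alikes from the thing itself.
- finder.look_for(camera, query): "bbox" ([left, top, right, bottom] as shares, 0 to 1, of the picture: columns of its width, rows of its height, round what is visible of it).
- finder.outline_of(camera, query): "mask" (384x512 bool, what is visible of it) and "bbox" ([left, top, right, bottom] as shares, 0 to 1, of the picture: columns of its width, rows of its height, round what is visible of it).
The state is a dict: "t": time; "qpos": joint angles; "qvel": joint speeds; "joint_torque": joint torques, N m; "position": TCP position; "ee_rot": TCP orientation; "contact_force": force on the tool from outside, world axes, zero at the start; "torque": the same for the moment, N m; "gripper_width": opening from 0.0 (shut) to 1.0 (fully open).
Only numpy, scipy, OpenCV 4.12 (cv2) and the standard library are available. Lean on these libraries where they do the work, as an engineer would, in place of code of your own. Each camera call takes 0.05 s, during which the arm holds its last target.

## Working session

There is one attempt and no reset: what is moved stays moved. The work goes in short steps, Python scripts to look and compute and a tool call to move; the robot and the scene stay as the last step left them, time stands still between calls to the robot, and variables do not carry over. Pictures are saved under pics/ and viewed, and the job is handed in when it is done.

Besides the shell and the picture viewer there is one more tool, called after "Call:" as name(argument=value, ...) on one line, values as JSON. jog_arm: Moves the arm, as the interface text tells. Its arguments: {"type":"object","properties":{"motion":{"type":"array"},"jaw":{"type":"number"},"force":{"type":"number"}},"required":["motion"]}

```bash
ls; mkdir -p pics; python3 - <<'E'
from rig import ctrl,get_image,camera_params,finder
import cv2,numpy as np
np.set_printoptions(precision=4,suppress=True)
print(ctrl.read_state())
for n in ["scene","top"]:
    im,d=get_image(n)
    cv2.imwrite(f"pics/{n}0.png",cv2.resize(im[:,:,::-1],None,fx=1.5,fy=1.5,interpolation=cv2.INTER_CUBIC))
    np.savez(f"{n}0.npz",im=im,d=d)
    p=camera_params(n);print(n,p)
E
```

```text
pics
{'t': 0.0, 'qpos': array([1.245 , 0.2414, 0.0037, 1.3352, 0.    , 1.5708]), 'qvel': array([-0.0006, -0.0015, -0.0008,  0.0019,  0.001 , -0.0006]), 'joint_torque': array([ -0.0011, -37.2323,  25.2405,   0.0169,  -0.0001,   0.    ]), 'position': array([0.16  , 0.4734, 0.4038]), 'ee_rot': array([ 0.8124,  0.5831, -0.0009,  0.0006]), 'contact_force': array([ 0.1438,  0.4878, -0.4564]), 'torque': array([-0.0237,  0.013 , -0.0114]), 'gripper_width': 1.000607911394463}
scene {'intrinsics': array([[425.2219,   0.    , 259.2671],
       [  0.    , 425.2219, 192.1329],
       [  0.    ,   0.    ,   1.    ]]), 'cam_to_world': array([[-0.3794,  0.7471, -0.5458,  1.1549],
       [ 0.9252,  0.3034, -0.2279,  0.2709],
       [-0.0046, -0.5914, -0.8064,  1.101 ],
       [ 0.    ,  0.    ,  0.    ,  1.    ]])}
top {'intrinsics': array([[433.858 ,   0.    , 262.1364],
       [  0.    , 433.858 , 191.7988],
       [  0.    ,   0.    ,   1.    ]]), 'cam_to_world': array([[ 0.0237, -0.9856,  0.1675,  0.2615],
       [-0.9997, -0.022 ,  0.0122, -0.0043],
       [-0.0083, -0.1678, -0.9858,  1.2402],
       [ 0.    ,  0.    ,  0.    ,  1.    ]])}
```

View pics/scene0.png

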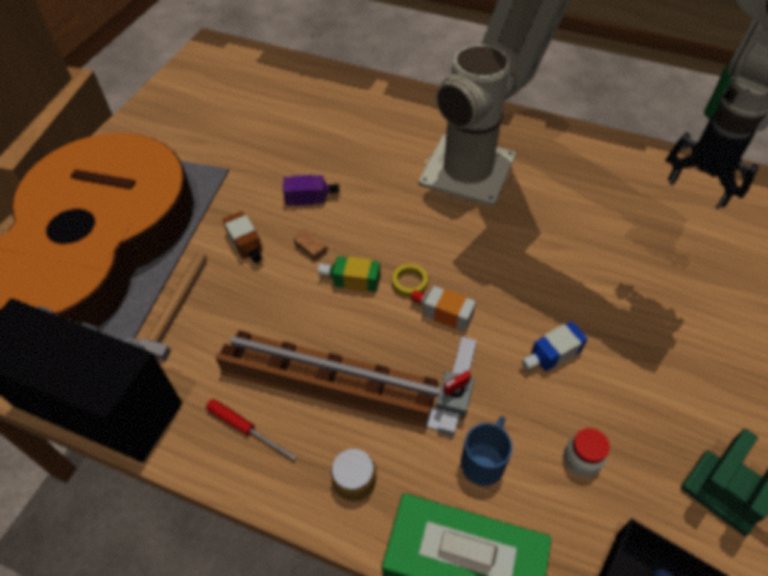

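View pics/top0.png

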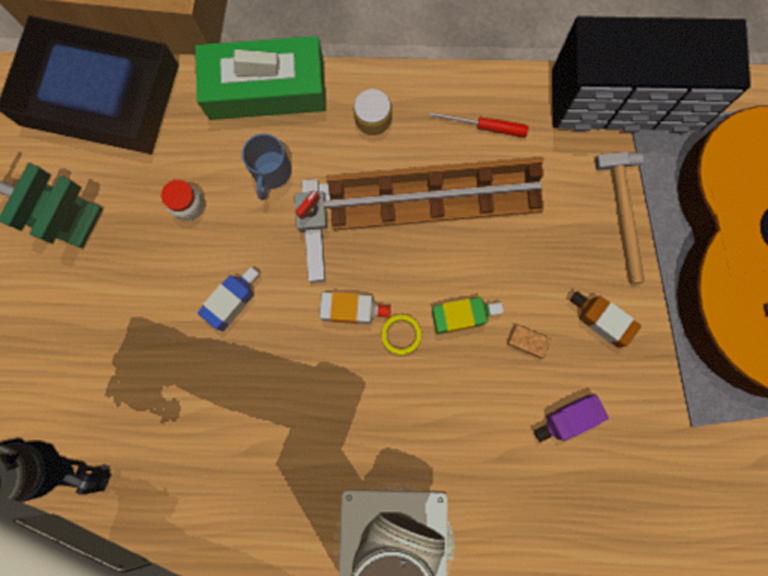

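```bash
cat > h.py <<'E'
from rig import ctrl,get_image,camera_params,finder
import cv2,numpy as np
np.set_printoptions(precision=4,suppress=True)
def cloud(n,d):
    p=camera_params(n);K=p['intrinsics'];T=p['cam_to_world']
    v,u=np.mgrid[0:384,0:512]
    c=np.stack([(u-K[0,2])/K[0,0]*d,(v-K[1,2])/K[1,1]*d,d],-1)
    w=c@T[:3,:3].T+T[:3,3]
    w[d<=0]=np.nan
    return w
def proj(n,P):
    p=camera_params(n);K=p['intrinsics'];T=np.linalg.inv(p['cam_to_world'])
    c=np.asarray(P)@T[:3,:3].T+T[:3,3]
    return np.stack([c[...,0]/c[...,2]*K[0,0]+K[0,2],c[...,1]/c[...,2]*K[1,1]+K[1,2]],-1)
def bottle(w,m):
    P=w[m];P=P[~np.isnan(P).any(1)]
    top=P[(P[:,2]>0.043)&(P[:,2]<0.062)]
    cap=P[(P[:,2]>0.028)&(P[:,2]<0.041)]
    return P,top,cap
E
python3 - <<'E'
from h import *
for n in ["top","scene"]:
    im,d=get_image(n); w=cloud(n,d)
    np.savez(f"{n}1.npz",im=im,d=d)
    for q in ["bottle1_mid","bottle2_mid","bottle3_mid","bottle4_mid","rack","bar","knob","tape_mid","cork_block_mid","glue_jar_mid","mug_mid","hammer_grip"]:
        r=finder.outline_of(n,q)
        for o in r[:2]:
            if o['conf']<0.3: continue
            m=o['mask'];P=w[m];P=P[~np.isnan(P).any(1)]
            if len(P)<5: continue
            b=np.array(o['bbox'])*[512,384,512,384]
            top=P[P[:,2]>np.percentile(P[:,2],90)-0.012]
            rect=cv2.minAreaRect(top[:,:2].astype(np.float32)*1000)
            print(n,q,round(o['conf'],2),b.astype(int),len(P),'med',np.median(P,0),'z90',np.percentile(P[:,2],90).round(4),'toprect',np.round(rect[0]),np.round(rect[1]),round(rect[2],1))
E
```

```text
top bottle1_mid 0.88 [378 195 426 234] 882 med [ 0.4145 -0.3847  0.0486] z90 0.0523 toprect [ 421. -383.] [124.  52.] 55.6
top bottle1_mid 0.72 [215 194 258 213] 765 med [0.4249 0.0876 0.0494] z90 0.0527 toprect [428.  83.] [123.  51.] 87.8
top bottle2_mid 0.59 [290 197 338 223] 783 med [ 0.4201 -0.1174  0.0493] z90 0.0527 toprect [ 421. -122.] [ 51. 112.] 12.5
top bottle3_mid 0.78 [214 193 258 213] 750 med [0.4253 0.0901 0.0496] z90 0.0528 toprect [427.  83.] [124.  51.] 87.0
top bottle4_mid 0.61 [135 176 172 223] 863 med [0.4364 0.3159 0.0489] z90 0.0529 toprect [439. 320.] [ 53. 111.] 51.1
top bottle4_mid 0.4 [201  99 361 187] 6360 med [ 0.6467 -0.0258  0.0262] z90 0.0585 toprect [665. -33.] [ 94. 482.] 11.4
top rack 0.34 [197 126 214 144] 186 med [0.6081 0.1694 0.0908] z90 0.0972 toprect [612. 172.] [15. 53.] 54.3
top rack 0.34 [380 193 425 230] 848 med [ 0.414  -0.3843  0.0487] z90 0.0523 toprect [ 422. -382.] [121.  52.] 53.8
top bar 0.95 [195 119 361 156] 1260 med [0.6334 0.0778 0.0511] z90 0.0766 toprect [612. 172.] [15. 54.] 53.3
top knob 0.31 [288 198 338 223] 782 med [ 0.4
[... 2335 characters left out ...]
7 [293 250 317 266] 216 med [0.6183 0.1769 0.087 ] z90 0.0968 toprect [615. 174.] [15. 52.] 54.3
scene tape_mid 0.64 [261 175 287 198] 240 med [ 0.3819 -0.0093  0.0192] z90 0.0234 toprect [385.  -3.] [71. 72.] 52.7
scene cork_block_mid 0.6 [193 152 218 171] 254 med [ 0.3812 -0.2394  0.0245] z90 0.0281 toprect [ 376. -242.] [69. 41.] 68.1
scene mug_mid 0.84 [307 279 342 323] 1201 med [0.6931 0.2619 0.0437] z90 0.0883 toprect [706. 263.] [79. 84.] 41.3
scene mug_mid 0.48 [212 172 255 191] 673 med [ 0.4337 -0.1089  0.0469] z90 0.0517 toprect [ 421. -115.] [ 56. 104.] 12.4
scene hammer_grip 0.55 [ 86 167 135 240] 733 med [ 0.6529 -0.4291  0.0224] z90 0.0268 toprect [ 668. -433.] [342. 123.] 22.5
```

```bash
python3 - <<'E'
from h import *
W={};I={}
for n in ["top","scene"]:
    z=np.load(f"{n}1.npz");W[n]=cloud(n,z['d']);I[n]=z['im']
# bottles: crop around approx centre, z>0.015
for nm,c in dict(b1=(.418,-.385),b2=(.421,-.12),b3=(.428,.085),b4=(.438,.322),purple=(.236,-.324)).items():
    for n in W:
        w=W[n].reshape(-1,3);w=w[~np.isnan(w).any(1)]
        P=w[(np.hypot(w[:,0]-c[0],w[:,1]-c[1])<0.09)&(w[:,2]>0.03)]
        top=P[(P[:,2]>0.047)]
        r=cv2.minAreaRect(top[:,:2].astype(np.float32)*1000)
        cap=P[(P[:,2]<0.041)]
        # cap: points farthest 
        box=cv2.boxPoints(r); e=box[1]-box[0];f=box[2]-box[1]
        L=e if np.linalg.norm(e)>np.linalg.norm(f) else f
        L=L/np.linalg.norm(L)
        cc=np.array(r[0])
        s=(P[:,:2]*1000-cc)@L
        lo,hi=s.min(),s.max()
        if -lo>hi: L=-L;s=-s;lo,hi=-hi,-lo
        tip=np.median(P[s>hi-12],0)
        st=(top[:,:2]*1000-cc)@L
        M=np.array([-L[1],L[0]]);tt=(top[:,:2]*1000-cc)@M
        print(nm,n,'rect',np.round(cc,1),np.round(r[1],1),'dir',L,'ang',round(np.degrees(np.arctan2(L[1],L[0])),1),'s',round(lo),round(hi),'tip',tip,'ztop',np.median(top[:,2]).round(4),'mid from rect', (cc+L*17.5-0*L).round(1), 'st',np.percentile(st,[1,99]).round(1),np.percentile(tt,[1,99]).round(1))
# backboard top & bar
for n in W:
    w=W[n].reshape(-1,3);im=I[n].reshape(-1,3).astype(int)
    ok=~np.isnan(w).any(1);w=w[ok];im=im[ok]
    box=(w[:,0]>.52)&(w[:,0]<.8)&(w[:,1]>-.32)&(w[:,1]<.135)
    bb=box&(w[:,2]>0.054)&(w[:,2]<0.066)
    r=cv2.minAreaRect(w[bb][:,:2].astype(np.float32)*1000);print(n,'backboard',r,np.median(w[bb],0), bb.sum(), cv2.boxPoints(r))
    sat=im.max(1)-im.min(1)
    ba=box&(w[:,2]>0.044)&(w[:,2]<0.056)&(sat<30)
    r=cv2.minAreaRect(w[ba][:,:2].astype(np.float32)*1000);print(n,'bar',r,np.median(w[ba],0), ba.sum())
    vx=cv2.fitLine(w[ba][:,:2].astype(np.float32),cv2.DIST_HUBER,0,.01,.01).ravel();print('barline',vx)
    vx=cv2.fitLine(w[bb][:,:2].astype(np.float32),cv2.DIST_HUBER,0,.01,.01).ravel();print('bbline',vx)
    kn=(abs(w[:,0]-.613)<.05)&(abs(w[:,1]-.173)<.05)&(w[:,2]>0.088)
    r=cv2.minAreaRect(w[kn][:,:2].astype(np.float32)*1000);print('knob',r,np.median(w[kn],0))
    ca=(abs(w[:,0]-.613)<.08)&(abs(w[:,1]-.173)<.06)&(w[:,2]>0.046)&(w[:,2]<0.058)&(sat<40)
    r=cv2.minAreaRect(w[ca][:,:2].astype(np.float32)*1000);print('carr',r,np.median(w[ca],0))
    fl=box&(w[:,2]>0.008)&(w[:,2]<0.017);print('floor z',np.median(w[fl][:,2]),fl.sum())
E
```

```text
b1 top rect [ 414.  -393.9] [94.1 51.3] dir [0.5876 0.8092] ang 54.0 s -49 82 tip [ 0.4587 -0.3319  0.035 ] ztop 0.0502 mid from rect [ 424.3 -379.7] st [-46.3  45.8] [-24.9  25.3]
b1 scene rect [ 414.4 -391.1] [99.3 50.4] dir [0.5929 0.8053] ang 53.6 s -50 83 tip [ 0.4603 -0.3283  0.0333] ztop 0.0503 mid from rect [ 424.8 -377. ] st [-45.6  47.3] [-24.9  24.5]
b2 top rect [ 418.9 -114. ] [50.5 95.3] dir [ 0.2089 -0.9779] ang -77.9 s -48 81 tip [ 0.4334 -0.188   0.035 ] ztop 0.0504 mid from rect [ 422.5 -131.1] st [-46.7  45.3] [-24.4  24.4]
b2 scene rect [ 419.2 -111.6] [53.9 94.5] dir [ 0.2458 -0.9693] ang -75.8 s -49 81 tip [ 0.44   -0.1854  0.0349] ztop 0.0499 mid from rect [ 423.5 -128.5] st [-46.1  44.4] [-24.9  26.1]
b3 top rect [428.2  96.4] [95.9 50.5] dir [-0.0538 -0.9986] ang -93.1 s -49 81 tip [0.4248 0.021  0.0343] ztop 0.0504 mid from rect [427.3  78.9] st [-46.9  44.3] [-24.8  24.2]
b3 scene rect [429.1  99.7] [93.6 53.5] dir [-0.069  -0.9976] ang -94.0 s -49 81 tip [0.428  0.0254 0.0352] ztop 0.0499 mid from rect [427.9  82.3] st [-45.8  45.6] [-25.   25.1]
b4 top rec
[... 1534 characters left out ...]
.40701293945312, 406.0372619628906), 5.3004069328308105) [ 0.6922 -0.0504  0.0584] 1003 [[ 624.3315  132.812 ]
 [ 661.8403 -271.489 ]
 [ 830.5229 -255.8396]
 [ 793.0141  148.4615]]
scene bar ((725.571533203125, -55.30989074707031), (171.4819793701172, 401.1576232910156), 6.320058345794678) [ 0.6498 -0.0528  0.05  ] 697
barline [ 0.1202 -0.9928  0.6442 -0.0123]
bbline [ 0.1023 -0.9948  0.6971 -0.102 ]
knob ((614.5421142578125, 174.07427978515625), (14.835529327392578, 52.519081115722656), 54.303871154785156) [0.6149 0.1745 0.0946]
carr ((632.870849609375, 172.55108642578125), (115.48331451416016, 118.35787963867188), 0.9022805094718933) [0.6298 0.168  0.0515]
floor z 0.011925756973027113 1323
```

```bash
python3 - <<'E'
from h import *
for n in ["top","scene"]:
    z=np.load(f"{n}1.npz");w=cloud(n,z['d']).reshape(-1,3);im=z['im'].reshape(-1,3).astype(int)
    ok=~np.isnan(w).any(1);w=w[ok];im=im[ok];sat=im.max(1)-im.min(1)
    o=np.array([.66,-.05]);
    for yaw in [0.115]:
        for it in range(3):
            ex=np.array([np.cos(yaw),np.sin(yaw)]);ey=np.array([-ex[1],ex[0]])
            a=(w[:,:2]-o)@ex;b=(w[:,:2]-o)@ey
            bb=(abs(b)<.19)&(a>0)&(a<.08)&(abs(w[:,2]-.06)<.004)
            k=np.polyfit(b[bb],a[bb],1)
            ba=(abs(b)<.19)&(abs(a)<.045)&(abs(w[:,2]-.051)<.004)&(sat<40)
            k2=np.polyfit(b[ba],a[ba],1)
            yaw-=(k[0]*0.5+k2[0]*0.5)
        print(n,'yaw',yaw,k,k2,bb.sum(),ba.sum())
        print('bb a range',np.percentile(a[bb],[1,5,50,95,99]),'bar a',np.percentile(a[ba],[1,5,50,95,99]))
        e=(a>0)&(a<.06)&(abs(w[:,2]-.06)<.005)&(b>-.3)&(b<.185)
        print('bb right end',np.sort(b[e])[:6])
        e=(a>-.05)&(a<.07)&(w[:,2]>.008)&(w[:,2]<.063)&(b>-.3)&(b<.2)
        print('rack right end',np.sort(b[e])[:6])
        # ribs: height 14 => z .02-.03 ; raised back
        e=(a>-.06)&(a<.0)&(abs(w[:,2]-.014)<.003)
        # brightness histogram of floor along b
        e=(a<.04)&(a>.005)&(w[:,2]>.035)&(w[:,2]<.048)
        h,_=np.histogram(b[e],np.arange(-.23,.25,.005));print('ribback',[(round(-.23+.005*i+.0025,3),x) for i,x in enumerate(h) if x>2])
        kn=(abs(w[:,0]-.613)<.05)&(abs(w[:,1]-.173)<.05)&(w[:,2]>0.088)
        r=cv2.minAreaRect(np.stack([a,b],1)[kn].astype(np.float32)*1000);print('knob local',r)
E
```

```text
top yaw 0.11547144483848731 [-0.0055  0.0286] [ 0.0055 -0.0141] 658 499
bb a range [0.0031 0.0071 0.0306 0.0384 0.0394] bar a [-0.0205 -0.0197 -0.0142 -0.0087 -0.0071]
bb right end [-0.2235 -0.2208 -0.2208 -0.2205 -0.22   -0.2197]
rack right end [-0.2235 -0.2228 -0.2218 -0.2218 -0.2215 -0.2214]
ribback [(-0.198, np.int64(10)), (-0.173, np.int64(3)), (-0.168, np.int64(4)), (-0.163, np.int64(3)), (-0.158, np.int64(4)), (-0.148, np.int64(3)), (-0.133, np.int64(3)), (-0.098, np.int64(6)), (-0.092, np.int64(3)), (-0.083, np.int64(3)), (-0.078, np.int64(3)), (-0.068, np.int64(3)), (-0.062, np.int64(3)), (-0.043, np.int64(4)), (-0.038, np.int64(5)), (-0.003, np.int64(3)), (0.012, np.int64(3)), (0.017, np.int64(4)), (0.027, np.int64(3)), (0.033, np.int64(3)), (0.043, np.int64(3)), (0.048, np.int64(3)), (0.053, np.int64(4)), (0.062, np.int64(4)), (0.098, np.int64(3)), (0.103, np.int64(4)), (0.108, np.int64(3)), (0.118, np.int64(3)), (0.123, np.int64(3)), (0.127, np.int64(3)), (0.137, np.int64(3)), (0.142, np.int64(3)), (0.158, np.int64(3)), (0.163, np.int64(4)), (0.197, np.int64(3))]
knob loc
[... 1223 characters left out ...]
 np.int64(3)), (0.008, np.int64(3)), (0.012, np.int64(4)), (0.017, np.int64(3)), (0.022, np.int64(4)), (0.038, np.int64(3)), (0.067, np.int64(3)), (0.077, np.int64(4)), (0.087, np.int64(3)), (0.092, np.int64(4)), (0.098, np.int64(3)), (0.108, np.int64(4)), (0.118, np.int64(4)), (0.137, np.int64(4)), (0.163, np.int64(3)), (0.173, np.int64(3)), (0.178, np.int64(3)), (0.192, np.int64(4)), (0.202, np.int64(4)), (0.207, np.int64(6)), (0.212, np.int64(4)), (0.217, np.int64(6)), (0.223, np.int64(5)), (0.228, np.int64(4)), (0.233, np.int64(3)), (0.238, np.int64(5)), (0.243, np.int64(3))]
knob local ((-18.640762329101562, 227.87765502929688), (14.83557415008545, 52.51911926269531), 47.51238250732422)
```

```bash
python3 - <<'E'
from h import *
for n in ["top","scene"]:
    z=np.load(f"{n}1.npz");w=cloud(n,z['d']).reshape(-1,3);im=z['im'].reshape(-1,3).astype(int)
    ok=~np.isnan(w).any(1);w=w[ok];im=im[ok];sat=im.max(1)-im.min(1)
    o=np.array([.66,-.05]);yaw=.115
    ex=np.array([np.cos(yaw),np.sin(yaw)]);ey=np.array([-ex[1],ex[0]])
    a=(w[:,:2]-o)@ex;b=(w[:,:2]-o)@ey
    B=np.arange(-.2,.19,.03)
    for lab,sel in dict(bar=(a>-.03)&(a<.005)&(abs(w[:,2]-.051)<.005)&(sat<60),bb=(a>.01)&(a<.07)&(w[:,2]>.056)&(w[:,2]<.066)).items():
        X=[];Y=[];out=[]
        for l in B:
            s=sel&(b>=l)&(b<l+.03)
            if s.sum()<8: continue
            q=np.percentile(a[s],[8,92]);X.append(l+.015);Y.append(q.mean());out.append((round(q[0]*1e3,1),round(q[1]*1e3,1)))
        X=np.array(X);Y=np.array(Y);k=np.polyfit(X,Y,1);print(n,lab,out,'yaw',yaw-k[0],'a0',k[1])
    # full height profile along a between ribs
    for c in (-.144,-.048,.048,.144):
        s=(abs(b-(-.015)-c)<.025)
        for l in np.arange(-.07,.06,.006):
            t=s&(a>=l)&(a<l+.006)
            print(round(l*1000+3), np.round(np.percentile(w[t][:,2],[10,50,90])*1000).astype(int) if t.sum()>2 else None,end='; ')
        print()
        break
im=np.load("top1.npz")['im'];cv2.imwrite("pics/rackT.png",cv2.resize(im[95:160,190:370,::-1],None,fx=4.4,fy=4.4,interpolation=cv2.INTER_CUBIC))
E
```

```text
top bar [(np.float64(-19.6), np.float64(-6.1)), (np.float64(-20.2), np.float64(-9.8)), (np.float64(-19.6), np.float64(0.7)), (np.float64(-19.2), np.float64(-6.6)), (np.float64(-19.7), np.float64(-9.6)), (np.float64(-19.1), np.float64(-8.7)), (np.float64(-19.0), np.float64(2.5)), (np.float64(-19.1), np.float64(-9.5)), (np.float64(-19.1), np.float64(-9.2)), (np.float64(-19.3), np.float64(2.3)), (np.float64(-17.9), np.float64(-9.1)), (np.float64(-18.5), np.float64(-8.4)), (np.float64(-18.4), np.float64(3.1)), (np.float64(-27.3), np.float64(-2.6))] yaw 0.11220182770994341 a0 -0.012419584925466862
top bb [(np.float64(25.9), np.float64(36.8)), (np.float64(27.0), np.float64(36.9)), (np.float64(16.1), np.float64(36.8)), (np.float64(24.3), np.float64(37.2)), (np.float64(27.0), np.float64(37.2)), (np.float64(24.8), np.float64(38.1)), (np.float64(18.0), np.float64(37.2)), (np.float64(27.7), np.float64(38.2)), (np.float64(27.1), np.float64(36.8)), (np.float64(15.8), np.float64(37.1)), (np.float64(27.9), np.float64(37.9)), (np.float64(27.5), np.float64(38.7)), (np.float64(12.8), np.float64(37.8))
[... 1127 characters left out ...]
38.8)), (np.float64(28.5), np.float64(39.3)), (np.float64(18.9), np.float64(38.5)), (np.float64(18.7), np.float64(39.9)), (np.float64(28.9), np.float64(39.5)), (np.float64(28.5), np.float64(39.0)), (np.float64(13.0), np.float64(38.3)), (np.float64(29.3), np.float64(39.3)), (np.float64(29.4), np.float64(39.4)), (np.float64(14.3), np.float64(38.6))] yaw 0.11517851646899122 a0 0.030941124513935728
-67 [-2 -1  3]; -61 [-2  0  2]; -55 [ 8 11 14]; -49 [ 9 12 14]; -43 [ 9 12 15]; -37 None; -31 None; -25 None; -19 [10 14 52]; -13 [10 48 53]; -7 [10 39 51]; -1 [ 9 12 15]; 5 [11 12 14]; 11 None; 17 None; 23 None; 29 [57 59 61]; 35 [19 52 61]; 41 [ 1 22 54]; 47 [-3 -1  1]; 53 [-3  0  2]; 59 [-3  0  2];
```

View pics/rackT.png

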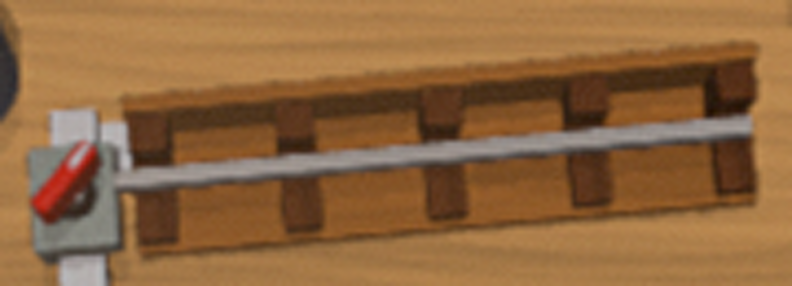

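```bash
cat >> h.py <<'E'
from scipy.spatial.transform import Rotation as Rot
O=np.array([.662,-.0649]);YAW=.1115
EX=np.array([np.cos(YAW),np.sin(YAW),0]);EY=np.array([-EX[1],EX[0],0]);Z=np.array([0,0,1.])
def rack(x,y,z): return np.array([O[0],O[1],0])+x*EX+y*EY+z*Z
def torack(p): d=np.asarray(p)-np.array([O[0],O[1],0]); return np.array([d@EX,d@EY,d[2]])
def Rz_x(zdir,xdir):
    z=np.asarray(zdir,float);z/=np.linalg.norm(z);x=np.asarray(xdir,float);x=x-z*(x@z);x/=np.linalg.norm(x)
    return np.stack([x,np.cross(z,x),z],1)
def delta(p,R,grasp=True):
    """p: grasp-point target (155 ahead)"""
    s=ctrl.read_state();R0=Rot.from_quat(s['ee_rot']).as_matrix();p0=s['position']
    t=np.asarray(p)-(0.155*R[:,2] if grasp else 0)
    dp=R0.T@(t-p0)*1000;rv=Rot.from_matrix(R0.T@R).as_rotvec()
    print('delta',dp.round(1),rv.round(4),'rows>=',int(np.ceil(max(np.linalg.norm(dp)/41.7,np.degrees(np.linalg.norm(rv))/7.16))))
def gp():
    s=ctrl.read_state();R0=Rot.from_quat(s['ee_rot']).as_matrix();g=s['position']+.155*R0[:,2]
    print('t',round(s['t'],2),'grasp pt',g,'rack',torack(g),'toolx ang',np.degrees(np.arctan2(R0[1,0],R0[0,0])).round(2),'toolz',R0[:,2],'q',s['qpos'],'F',s['contact_force'],'T',s['torque'],'w',s['gripper_width'])
def c(a): return np.cos(np.radians(a))
def sn(a): return np.sin(np.radians(a))
E
python3 - <<'E'
from h import *
gp()
R=Rz_x([0,0,-1],[c(54.3),sn(54.3),0])
delta([.613,.1733,.145],R)
E
```

```text
t 1.4 grasp pt [0.16   0.4737 0.2497] rack [-0.4389  0.5911  0.2497] toolx ang 71.33 toolz [ 0.      0.0001 -1.    ] q [ 1.245   0.2406  0.005   1.3352 -0.      1.5708] F [-0.5258  0.4514  0.4552] T [-0.0965 -0.0346  0.0153] w 0.9993822556654234
delta [-139.6  525.3  104.7] [-0.     -0.0001  0.2973] rows>= 14
```

Call:
jog_arm(motion=[[[-139.6,525.3,104.7,0,0,0.297],[-139.6,525.3,104.7,0,0,0.297],[-139.6,525.3,104.7,0,0,0.297],[-139.6,525.3,104.7,0,0,0.297],[-139.6,525.3,104.7,0,0,0.297],[-139.6,525.3,104.7,0,0,0.297],[-139.6,525.3,104.7,0,0,0.297],[-139.6,525.3,104.7,0,0,0.297],[-139.6,525.3,104.7,0,0,0.297],[-139.6,525.3,104.7,0,0,0.297],[-139.6,525.3,104.7,0,0,0.297],[-139.6,525.3,104.7,0,0,0.297],[-139.6,525.3,104.7,0,0,0.297],[-139.6,525.3,104.7,0,0,0.297],[-139.6,525.3,104.7,0,0,0.297],[-139.6,525.3,104.7,0,0,0.297],[-139.6,525.3,104.7,0,0,0.297]]], jaw=110, force=60)

```text
t: 2.82
position: [0.6122, 0.174, 0.3001]
ee_rot: [0.89, 0.457, -0.0, -0.0]
contact_force: [-0.4, -0.3, -0.3]
gripper_width: 0.567
```

```bash
python3 - <<'E'
from h import *
gp()
R=Rz_x([0,0,-1],[c(54.3),sn(54.3),0])
delta([.613,.1733,.084],R)
for n in ["top","scene"]:
    im,d=get_image(n)
    if n=="top": cr=im[90:200,120:270]
    else: cr=im[180:320,230:420]
    cv2.imwrite(f"pics/k_{n}.png",cv2.resize(cr[:,:,::-1],None,fx=4,fy=4,interpolation=cv2.INTER_CUBIC))
E
```

```text
t 2.82 grasp pt [0.612  0.1741 0.1451] rack [-0.0231  0.2431  0.1451] toolx ang 54.37 toolz [-0.0009  0.0003 -1.    ] q [0.2769 0.5685 0.2236 1.2267 0.0005 0.8987] F [-0.3614 -0.3318 -0.281 ] T [-0.0276  0.0276 -0.0112] w 0.5673947560779155
delta [-0.1  1.1 61.1] [-0.0009  0.0003  0.0013] rows>= 2
```

View pics/k_top.png

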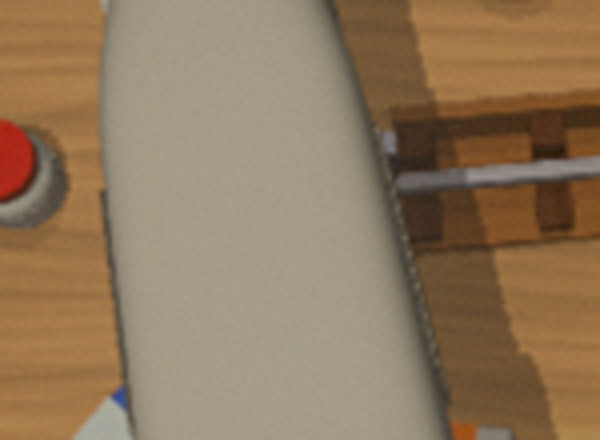

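View pics/k_scene.png

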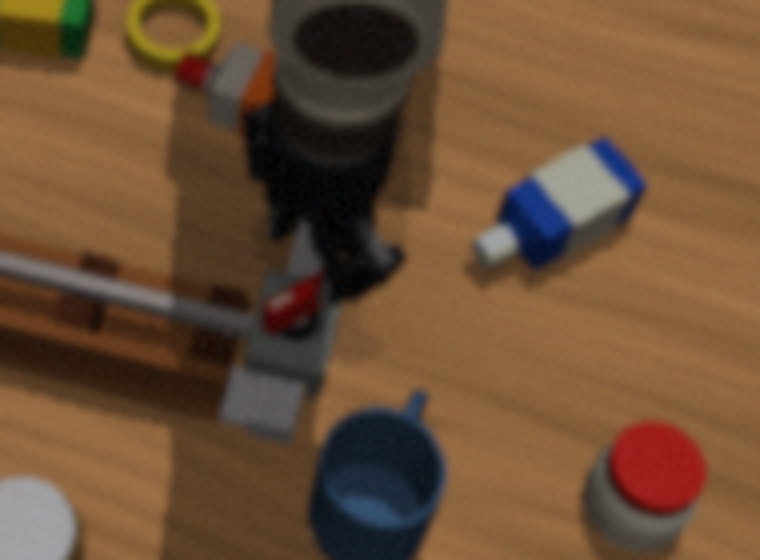

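Call:
jog_arm(motion=[[[0,1.1,30,0,0,0],[0,1.1,61,0,0,0],[0,1.1,61,0,0,0],[0,1.1,61,0,0,0]]])

```text
t: 3.25
position: [0.6122, 0.1735, 0.2379]
ee_rot: [0.889, 0.457, -0.002, -0.001]
contact_force: [1.0, 0.0, 0.1]
gripper_width: 0.568
```

Call:
jog_arm(motion=[[[0,0,0,0,0,0],[0,0,0,0,0,0],[0,0,0,0,0,0],[0,0,0,0,0,0],[0,0,0,0,0,0],[0,0,0,0,0,0]]], jaw=255, force=60)

```text
t: 3.75
position: [0.6139, 0.1719, 0.2418]
ee_rot: [0.89, 0.456, 0.001, 0.001]
contact_force: [-4.3, -3.2, 6.4]
gripper_width: 0.152
```

```bash
python3 - <<'E'
from h import *
gp()
E
```

```text
t 3.75 grasp pt [0.6142 0.1717 0.0868] rack [-0.0212  0.2404  0.0868] toolx ang 54.27 toolz [ 0.0019 -0.0013 -1.    ] q [ 0.2734  0.6152  0.1447  1.0989 -0.0018  0.8971] F [-4.2863 -3.1572  6.3535] T [-0.6971  0.7001 -0.0254] w 0.15234806354241537
```

Call:
jog_arm(motion=[[[0,0,-1,0,0,-0.1],[0,0,-1,0,0,-0.2],[0,0,-1,0,0,-0.3],[0,0,-1,0,0,-0.4],[0,0,-1,0,0,-0.5],[0,0,-1,0,0,-0.6],[0,0,-1,0,0,-0.7],[0,0,-1,0,0,-0.8],[0,0,-1,0,0,-0.9],[0,0,-1,0,0,-1.0],[0,0,-1,0,0,-1.1],[0,0,-1,0,0,-1.2],[0,0,-1,0,0,-1.2],[0,0,-1,0,0,-1.2]]])

```text
t: 4.92
position: [0.6141, 0.1735, 0.2417]
ee_rot: [0.477, 0.879, 0.002, 0.0]
contact_force: [-2.4, 3.4, 3.3]
gripper_width: 0.154
```

```bash
python3 - <<'E'
from h import *
gp()
s=ctrl.read_state();R=Rot.from_quat(s['ee_rot']).as_matrix()
print('pull -76mm rack x in tool axes',R.T@(-EX*76))
E
```

```text
t 4.92 grasp pt [0.6145 0.1738 0.0867] rack [-0.0207  0.2425  0.0867] toolx ang 123.0 toolz [ 0.002   0.0023 -1.    ] q [ 0.2749  0.6159  0.1459  1.0982  0.0017 -0.301 ] F [-2.4043  3.4452  3.269 ] T [0.7051 0.4295 0.2174] w 0.15385173640549493
pull -76mm rack x in tool axes [ 34.0429 -67.9489  -0.1715]
```

Call:
jog_arm(motion=[[[2.8,-5.6,0,0,0,0],[5.6,-11.2,0,0,0,0],[8.4,-16.8,0,0,0,0],[11.2,-22.4,0,0,0,0],[14,-28,0,0,0,0],[16.8,-33.6,0,0,0,0],[19.6,-39.2,0,0,0,0],[22.4,-44.8,0,0,0,0],[25.2,-50.4,0,0,0,0],[28,-56,0,0,0,0],[30.8,-61.6,0,0,0,0],[33.5,-67,0,0,0,0],[33.5,-67,0,0,0,0],[33.5,-67,0,0,0,0]]])

```text
t: 6.08
position: [0.5388, 0.1649, 0.2417]
ee_rot: [0.477, 0.879, 0.002, -0.0]
contact_force: [-2.2, 6.1, 8.5]
gripper_width: 0.151
```

```bash
python3 - <<'E'
from h import *
gp()
E
```

```text
t 6.08 grasp pt [0.539  0.1653 0.0867] rack [-0.0966  0.2425  0.0867] toolx ang 123.07 toolz [ 0.0014  0.0029 -1.    ] q [ 0.2964  0.4829 -0.0869  0.9988  0.0023 -0.2807] F [-2.2315  6.0509  8.511 ] T [1.2351 0.4361 0.1123] w 0.1514392639684126
```

Call:
jog_arm(motion=[[[0,0,0,0,0,0],[0,0,0,0,0,0],[0,0,0,0,0,0],[0,0,-30,0,0,0],[0,0,-70,0,0,0],[0,0,-110,0,0,0],[0,0,-150,0,0,0],[0,0,-150,0,0,0]]], jaw=110)

```text
t: 6.75
position: [0.5411, 0.1641, 0.3986]
ee_rot: [0.477, 0.879, 0.005, 0.005]
contact_force: [0.4, -0.2, 1.5]
gripper_width: 0.567
```

```bash
python3 - <<'E'
from h import *
gp()
R=Rz_x([0,0,-1],[c(52),sn(52),0])
delta([.35,.45,.235],R)
im,d=get_image("scene")
cv2.imwrite(f"pics/s2.png",cv2.resize(im[:,:,::-1],None,fx=1.5,fy=1.5,interpolation=cv2.INTER_CUBIC))
E
```

```text
t 6.75 grasp pt [0.5432 0.1645 0.2436] rack [-0.0925  0.2412  0.2436] toolx ang 123.0 toolz [ 0.0139  0.0031 -0.9999] q [ 0.2947  0.3673  0.1645  1.3538 -0.0011 -0.2813] F [ 0.4429 -0.2474  1.5194] T [ 0.0171 -0.0687 -0.0318] w 0.5672971507589228
delta [343.9  -4.6   6.8] [ 0.0147 -0.0039  1.2392] rows>= 10
```

View pics/s2.png

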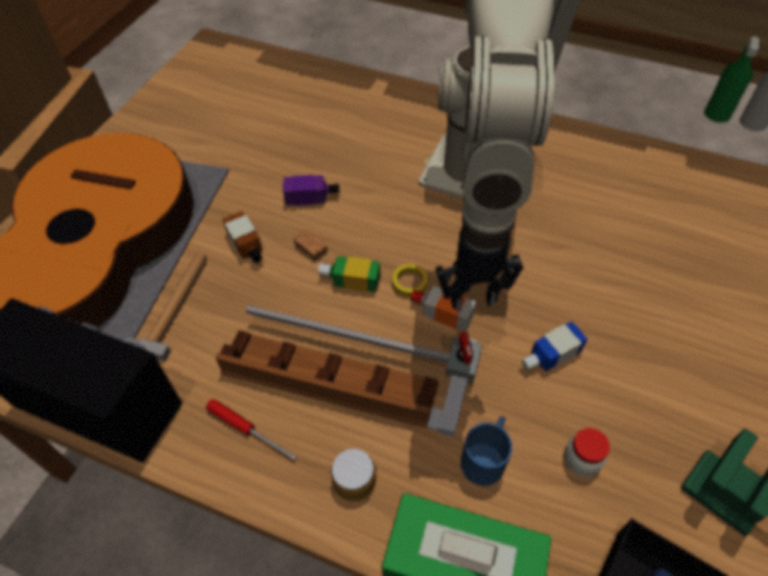

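```bash
cat >> h.py <<'E'
PHI=25.
def grasp_pose(mid,ang,s=.008,h=.027,back=0.,phi=PHI):
    u=np.array([c(ang),sn(ang),0]);t=np.array([c(ang+90),sn(ang+90),0])
    zd=-c(phi)*Z-sn(phi)*u
    return np.array([mid[0],mid[1],h])+s*u-back*zd, Rz_x(zd,t)
def place_pose(x,y,z,back=0.,phi=PHI):
    zd=c(phi)*EX-sn(phi)*Z
    return rack(x,y,z)-back*zd, Rz_x(zd,EY)
E
python3 - <<'E'
from h import *
delta(*grasp_pose((.448,.3145),-37.7,back=.12))
E
```

```text
delta [ 59.9  44.3 118.9] [0.3893 0.2668 1.2143] rows>= 11
```

Call:
jog_arm(motion=[[[59.9,44.3,118.9,0.389,0.267,1.214],[59.9,44.3,118.9,0.389,0.267,1.214],[59.9,44.3,118.9,0.389,0.267,1.214],[59.9,44.3,118.9,0.389,0.267,1.214],[59.9,44.3,118.9,0.389,0.267,1.214],[59.9,44.3,118.9,0.389,0.267,1.214],[59.9,44.3,118.9,0.389,0.267,1.214],[59.9,44.3,118.9,0.389,0.267,1.214],[59.9,44.3,118.9,0.389,0.267,1.214],[59.9,44.3,118.9,0.389,0.267,1.214],[59.9,44.3,118.9,0.389,0.267,1.214],[59.9,44.3,118.9,0.389,0.267,1.214],[59.9,44.3,118.9,0.389,0.267,1.214]]], jaw=0)

```text
t: 7.88
position: [0.5435, 0.2379, 0.2695]
ee_rot: [0.876, 0.43, -0.101, -0.195]
contact_force: [0.2, -0.4, 0.6]
gripper_width: 1.0
```

```bash
python3 - <<'E'
from h import *
gp()
delta(*grasp_pose((.448,.3145),-37.7))
im,d=get_image("scene")
cv2.imwrite(f"pics/s3.png",cv2.resize(im[150:340,250:500,::-1],None,fx=3,fy=3,interpolation=cv2.INTER_CUBIC))
E
```

```text
t 7.88 grasp pt [0.49   0.2774 0.1295] rack [-0.1328  0.3593  0.1295] toolx ang 52.42 toolz [-0.3453  0.2549 -0.9032] q [0.3348 0.628  0.2007 1.4056 0.362  0.9446] F [ 0.1885 -0.3542  0.5501] T [-0.2202 -0.3409  0.0188] w 0.9996285713242098
delta [  3.3  -0.4 113.1] [-0.0071  0.0095 -0.0021] rows>= 3
```

View pics/s3.png

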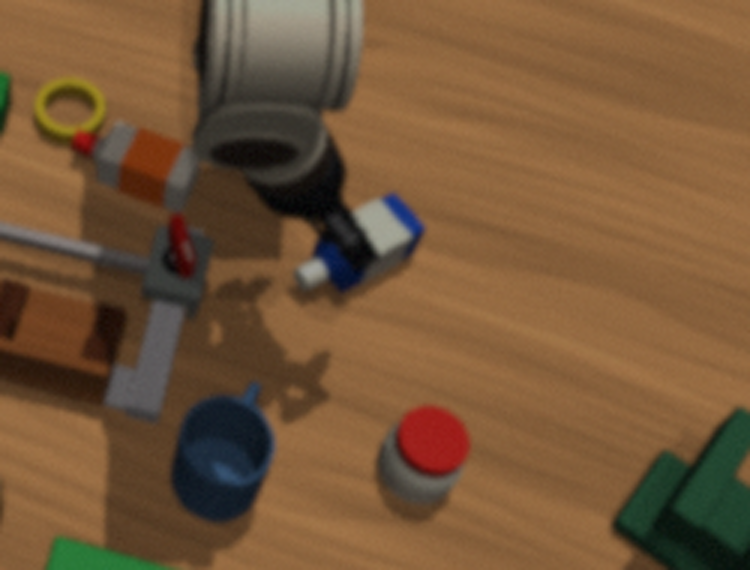

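Call:
jog_arm(motion=[[[3.3,-0.4,35,0,0,0],[3.3,-0.4,70,-0.007,0.009,0],[3.3,-0.4,95,-0.007,0.009,0],[3.3,-0.4,113,-0.007,0.009,0],[3.3,-0.4,113,-0.007,0.009,0],[3.3,-0.4,113,-0.007,0.009,0]]])

```text
t: 8.43
position: [0.5061, 0.2704, 0.1684]
ee_rot: [0.877, 0.43, -0.096, -0.194]
contact_force: [0.6, -0.0, 0.3]
gripper_width: 1.004
```

Call:
jog_arm(motion=[[[0,0,0,0,0,0],[0,0,0,0,0,0],[0,0,0,0,0,0],[0,0,0,0,0,0],[0,0,0,0,0,0],[0,0,0,0,0,0]]], jaw=255, force=80)

```text
t: 8.93
position: [0.5083, 0.2702, 0.1711]
ee_rot: [0.877, 0.429, -0.092, -0.194]
contact_force: [2.2, -1.9, 6.2]
gripper_width: 0.573
```

```bash
python3 - <<'E'
from h import *
gp()
im,d=get_image("scene")
cv2.imwrite(f"pics/s4.png",cv2.resize(im[150:340,250:500,::-1],None,fx=3,fy=3,interpolation=cv2.INTER_CUBIC))
E
```

```text
t 8.93 grasp pt [0.4573 0.3107 0.0304] rack [-0.1616  0.396   0.0304] toolx ang 52.11 toolz [-0.3288  0.2612 -0.9076] q [0.405  0.6781 0.0085 1.1173 0.3786 1.0237] F [ 2.1922 -1.9416  6.2242] T [-0.4237 -0.1916  0.0945] w 0.5726962775844513
```

View pics/s4.png

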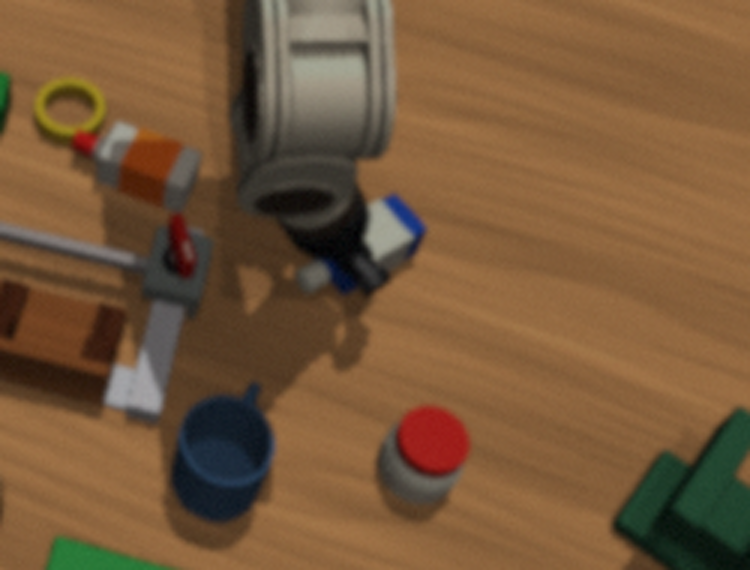

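```bash
python3 - <<'E'
from h import *
s=ctrl.read_state();R0=Rot.from_quat(s['ee_rot']).as_matrix()
g=s['position']+.155*R0[:,2]
print('W1');delta(g+[-.03,-.03,.2],R0)
E
```

```text
W1
delta [ -41.2  -88.8 -179.5] [0. 0. 0.] rows>= 5
```

Call:
jog_arm(motion=[[[-4,-9,-18,0,0,0],[-12,-27,-54,0,0,0],[-20,-44,-90,0,0,0],[-28,-62,-126,0,0,0],[-36,-80,-162,0,0,0],[-41,-89,-180,0,0,0],[-41,-89,-180,0,0,0]]])

```text
t: 9.57
position: [0.4784, 0.2403, 0.3758]
ee_rot: [0.877, 0.43, -0.089, -0.194]
contact_force: [1.1, 0.7, -2.9]
gripper_width: 0.575
```

```bash
python3 - <<'E'
from h import *
gp()
print('W2');delta(*place_pose(-.01,.144,.20))
im,d=get_image("scene")
cv2.imwrite(f"pics/s5.png",cv2.resize(im[100:340,250:500,::-1],None,fx=2.4,fy=2.4,interpolation=cv2.INTER_CUBIC))
E
```

```text
t 9.57 grasp pt [0.4282 0.2811 0.235 ] rack [-0.1939  0.3699  0.235 ] toolx ang 52.12 toolz [-0.3237  0.2634 -0.9088] q [0.377  0.4237 0.1519 1.5198 0.3726 0.9941] F [ 1.1177  0.6517 -2.9354] T [-0.4176 -0.6879 -0.005 ] w 0.5753565476935564
W2
delta [-131.2  158.3   47.3] [-1.4757  0.2842 -0.8044] rows>= 14
```

View pics/s5.png

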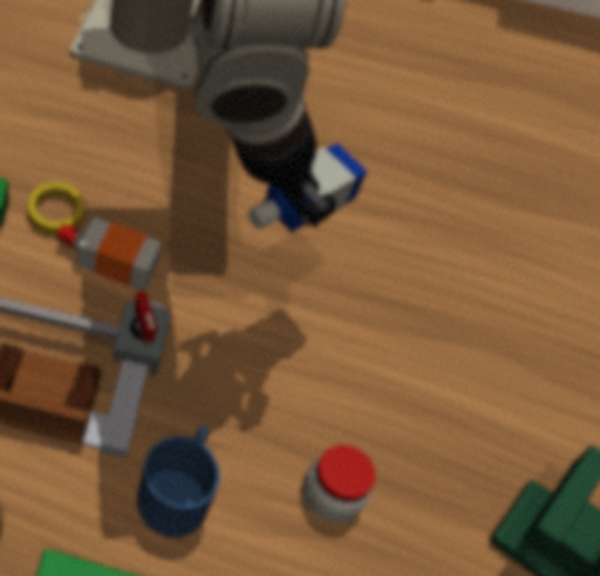

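Call:
jog_arm(motion=[[[-10,12,4,-0.11,0.02,-0.06],[-131,158,47,-1.476,0.284,-0.804],[-131,158,47,-1.476,0.284,-0.804],[-131,158,47,-1.476,0.284,-0.804],[-131,158,47,-1.476,0.284,-0.804],[-131,158,47,-1.476,0.284,-0.804],[-131,158,47,-1.476,0.284,-0.804],[-131,158,47,-1.476,0.284,-0.804],[-131,158,47,-1.476,0.284,-0.804],[-131,158,47,-1.476,0.284,-0.804],[-131,158,47,-1.476,0.284,-0.804],[-131,158,47,-1.476,0.284,-0.804],[-131,158,47,-1.476,0.284,-0.804],[-131,158,47,-1.476,0.284,-0.804],[-131,158,47,-1.476,0.284,-0.804],[-131,158,47,-1.476,0.284,-0.804],[-131,158,47,-1.476,0.284,-0.804]]])

```text
t: 11.03
position: [0.4944, 0.0616, 0.2585]
ee_rot: [0.565, 0.632, 0.395, 0.354]
contact_force: [-0.3, -0.6, -2.9]
gripper_width: 0.579
```

```bash
python3 - <<'E'
from h import *
gp()
print('W2');delta(*place_pose(-.01,.144,.20))
print('W3');delta(*place_pose(-.01,.144,.10))
for n in ["scene","top"]:
    im,d=get_image(n);np.savez(f"pl_{n}.npz",im=im,d=d)
    cv2.imwrite(f"pics/s6{n}.png",cv2.resize(im[:,:,::-1],None,fx=1.5,fy=1.5,interpolation=cv2.INTER_CUBIC))
E
```

```text
t 11.03 grasp pt [0.6329 0.0769 0.1906] rack [-0.0132  0.1442  0.1906] toolx ang 96.37 toolz [ 0.8936  0.0989 -0.4378] q [ 0.1281  0.2652 -0.9031 -0.715  -0.0161  0.0056] F [-0.2997 -0.5836 -2.871 ] T [-0.1563  1.3752 -0.0328] w 0.5792117552540861
W2
delta [-0.3  7.2 -1.2] [-0.0169  0.0011  0.0017] rows>= 1
W3
delta [ -0.1 -82.7  42.5] [-0.0169  0.0011  0.0017] rows>= 3
```

View pics/s6scene.png

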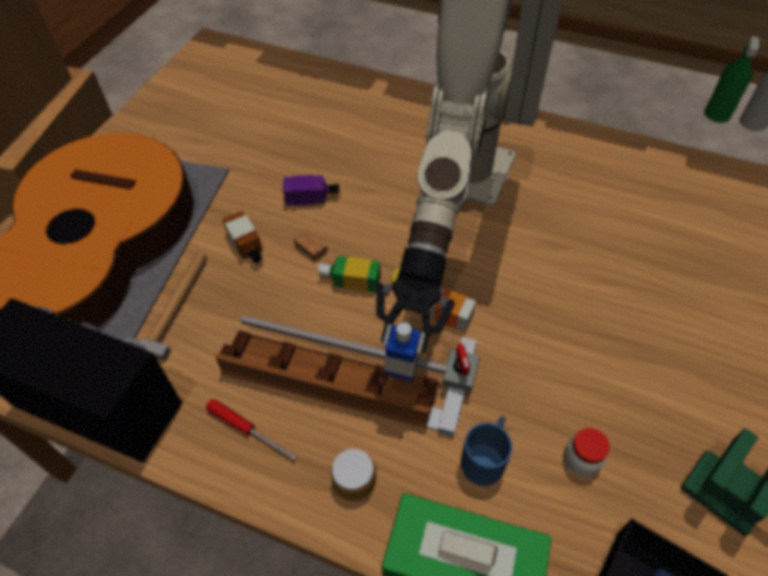

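View pics/s6top.png

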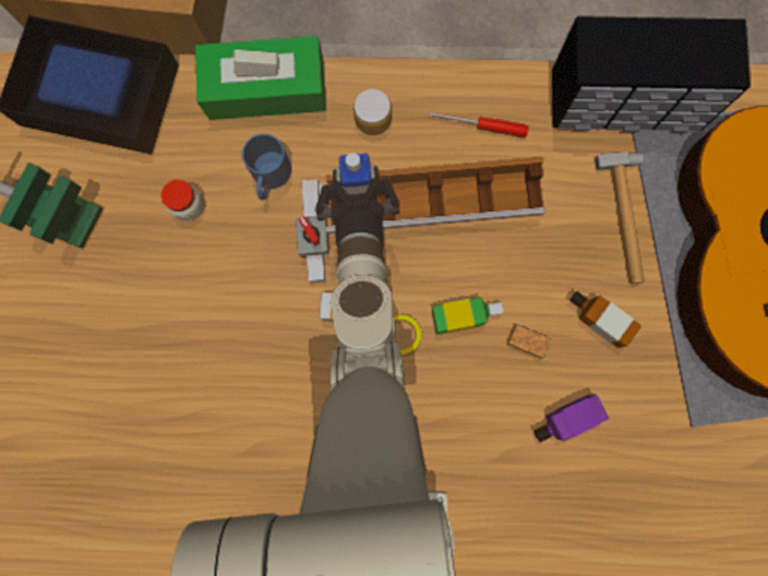

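```bash
python3 - <<'E'
from h import *
for n in ["scene","top"]:
    z=np.load(f"pl_{n}.npz");w=cloud(n,z['d']);im=z['im'].astype(int)
    l=w-np.array([O[0],O[1],0]);a=l@EX;b=l@EY;zz=w[...,2]
    roi=(abs(a)<.05)&(abs(b-.144)<.06)&(zz>.1)
    cap=roi&(im.min(2)>110)&(im.max(2)-im.min(2)<50)&(zz>.2)
    print(n,'cap',cap.sum(),np.nanmedian(a[cap]),np.nanmedian(b[cap]),np.nanpercentile(zz[cap],[50,95]))
    blue=roi&(im[...,2]>im[...,0]+50)
    print(n,'blue',blue.sum(),np.nanpercentile(a[blue],[3,50,97]),np.nanpercentile(b[blue],[3,97]),np.nanpercentile(zz[blue],[3,97]))
E
```

```text
scene cap 60 -0.006996807623471742 0.14623930577597272 [0.2429 0.245 ]
scene blue 236 [-0.0275  0.0046  0.0175] [0.1235 0.1683] [0.2045 0.2156]
top cap 94 -0.008336706186039516 0.1453574353421555 [0.2444 0.2474]
top blue 238 [-0.0314 -0.0184  0.0124] [0.1217 0.1671] [0.2059 0.2174]
```

```bash
python3 - <<'E'
from h import *
print('W3');delta(*place_pose(-.009,.144,.094))
print('W4');delta(*place_pose(-.009,.144,.086))
E
```

```text
W3
delta [ -0.2 -89.8  45.6] [-0.0119  0.001   0.0021] rows>= 3
W4
delta [ -0.1 -97.   49. ] [-0.0119  0.001   0.0021] rows>= 3
```

Call:
jog_arm(motion=[[[0,-12,6,0,0,0],[0,-30,15,-0.005,0,0],[0,-48,24,-0.012,0,0],[0,-66,33,-0.012,0,0],[0,-80,40,-0.012,0,0],[0,-86,43,-0.012,0,0],[0,-86,43,-0.012,0,0],[0,-86,43,-0.012,0,0],[0,-86,43,-0.012,0,0]]])

```text
t: 11.88
position: [0.4975, 0.0617, 0.1655]
ee_rot: [0.561, 0.628, 0.401, 0.36]
contact_force: [-0.3, 0.4, -2.5]
gripper_width: 0.578
```

```bash
python3 - <<'E'
from h import *
gp()
print('W4');delta(*place_pose(-.009,.144,.086))
E
```

```text
t 11.88 grasp pt [0.6374 0.0772 0.1006] rack [-0.0087  0.144   0.1006] toolx ang 96.4 toolz [ 0.9027  0.1002 -0.4183] q [ 0.1273  0.5804 -0.9587 -1.1074 -0.0153  0.0041] F [-0.3036  0.4168 -2.5327] T [-0.1045  1.3919  0.0292] w 0.5775113409002172
W4
delta [ -0.1 -12.7   5.8] [0.0047 0.0009 0.0025] rows>= 1
```

Call:
jog_arm(motion=[[[0,-3,1.4,0,0,0],[0,-6,2.8,0,0,0],[0,-8,3.7,0.004,0,0],[0,-10,4.6,0.004,0,0],[0,-11,5.1,0.004,0,0],[0,-12,5.6,0.004,0,0],[0,-12,5.6,0.004,0,0],[0,-12,5.6,0.004,0,0]]])

```text
t: 12.55
position: [0.498, 0.0616, 0.1539]
ee_rot: [0.56, 0.628, 0.402, 0.361]
contact_force: [-6.2, -1.9, 10.9]
gripper_width: 0.576
```

```bash
python3 - <<'E'
from h import *
gp()
E
```

```text
t 12.55 grasp pt [0.6381 0.0771 0.0894] rack [-0.008   0.1438  0.0894] toolx ang 96.38 toolz [ 0.9039  0.1002 -0.4158] q [ 0.127   0.6222 -0.9597 -1.153  -0.0151  0.0045] F [-6.1669 -1.9368 10.9326] T [ 0.1972 -0.0252 -0.0175] w 0.5757961274385198
```

Call:
jog_arm(motion=[[[0,1,0,0,0,0],[0,1,0,0,0,0],[0,1,0,0,0,0],[0,1,0,0,0,0],[0,1,-10,0,0,0],[0,1,-30,0,0,0],[0,1,-60,0,0,0],[0,1,-95,0,0,0],[0,-20,-130,0,0,0],[0,20,-130,0,0,0],[0,60,-130,0,0,0]]], jaw=50)

```text
t: 13.47
position: [0.4117, 0.0526, 0.2649]
ee_rot: [0.564, 0.632, 0.395, 0.355]
contact_force: [0.4, -0.4, 1.2]
gripper_width: 0.803
```

```bash
cat >> h.py <<'E'
def standing(y0,tag):
    for n in ["scene","top"]:
        im,d=get_image(n);np.savez(f"pl_{n}.npz",im=im,d=d)
        cv2.imwrite(f"pics/{tag}{n}.png",cv2.resize(im[:,:,::-1],None,fx=1.5,fy=1.5,interpolation=cv2.INTER_CUBIC))
        w=cloud(n,d);l=w-np.array([O[0],O[1],0]);a=l@EX;b=l@EY;zz=w[...,2]
        for y in y0:
            roi=(a>-.06)&(a<.05)&(abs(b-y)<.045)
            cap=roi&(zz>.125)&(zz<.16);sh=roi&(zz>.1)&(zz<.114)
            if cap.sum()>5: print(n,y,'cap',cap.sum(),np.nanmedian(a[cap]).round(4),np.nanmedian(b[cap]).round(4),np.nanpercentile(zz[cap],[50,95]).round(4),'shoulder',sh.sum(),np.nanpercentile(a[sh],[3,97]).round(4),np.nanpercentile(b[sh],[3,97]).round(4),np.nanmedian(zz[sh]).round(4))
def bottles(tag,which=None):
    ap=dict(b1=(.414,-.3925),b2=(.419,-.113),b3=(.4287,.098),b4=(.434,.325))
    data={}
    for n in ["top","scene"]:
        im,d=get_image(n);data[n]=(im,cloud(n,d))
        if tag: cv2.imwrite(f"pics/{tag}{n}.png",cv2.resize(im[:,:,::-1],None,fx=1.5,fy=1.5,interpolation=cv2.INTER_CUBIC))
    for nm in which or ap:
        cc0=np.array(ap[nm])
        for n,(im,w) in data.items():
            w=w.reshape(-1,3);w=w[~np.isnan(w).any(1)]
            P=w[(np.hypot(w[:,0]-cc0[0],w[:,1]-cc0[1])<0.10)&(w[:,2]>0.03)&(w[:,2]<.06)]
            top=P[P[:,2]>.047]
            if len(top)<50: print(nm,n,'few',len(top));continue
            r=cv2.minAreaRect(top[:,:2].astype(np.float32)*1000);box=cv2.boxPoints(r);e=box[1]-box[0];f=box[2]-box[1]
            L=e if np.linalg.norm(e)>np.linalg.norm(f) else f
            L=L/np.linalg.norm(L);cc=np.array(r[0]);s=(P[:,:2]*1000-cc)@L
            if -s.min()>s.max(): L=-L;s=-s
            tip=np.median(P[s>s.max()-12],0)[:2]*1000
            print(nm,n,np.round(r[1]),'ang',np.degrees(np.arctan2(L[1],L[0])).round(1),'mid',(cc+L*17.5).round(1),'ext',s.min().round(),s.max().round())
E
python3 - <<'E'
from h import *
gp()
standing([.144],"a1_")
E
```

```text
t 13.47 grasp pt [0.5504 0.068  0.1974] rack [-0.0962  0.1445  0.1974] toolx ang 96.41 toolz [ 0.8946  0.0993 -0.4356] q [ 0.1335  0.1283 -1.0877 -0.7652 -0.0207  0.0068] F [ 0.4106 -0.3764  1.241 ] T [-0.0567  0.8094 -0.036 ] w 0.8033726560671743
scene 0.144 cap 82 0.0007 0.1446 [0.1405 0.1439] shoulder 237 [-0.0239  0.0219] [0.1206 0.1678] 0.1075
top 0.144 cap 76 -0.0057 0.1414 [0.1416 0.145 ] shoulder 228 [-0.0279  0.0196] [0.1177 0.165 ] 0.1078
```

View pics/a1_scene.png

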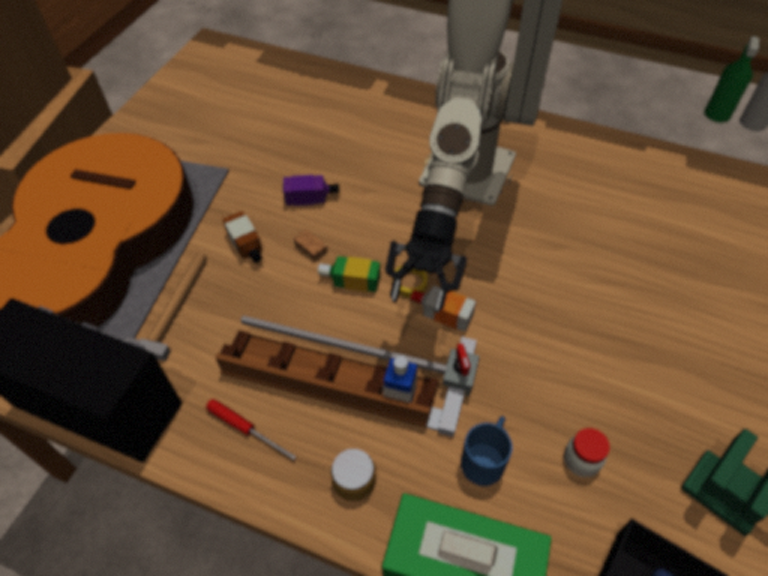

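```bash
python3 - <<'E'
from h import *
bottles("a2_",["b1","b2","b3"])
E
```

```text
b1 top [95. 51.] ang 53.0 mid [ 424.3 -380.2] ext -47.0 82.0
b1 scene [99. 50.] ang 52.7 mid [ 426.4 -375.4] ext -49.0 79.0
b2 top [51. 96.] ang -78.9 mid [ 422.2 -131.3] ext -49.0 82.0
b2 scene [55. 94.] ang -75.4 mid [ 422.1 -127.3] ext -48.0 84.0
b3 top [49. 36.] ang 2.4 mid [456.8 126.1] ext -26.0 56.0
b3 scene [93. 53.] ang -96.2 mid [450.2  74.9] ext -48.0 81.0
```

```bash
python3 - <<'E'
from h import *
p,R=grasp_pose((.4223,-.1297),-77.5,back=.14)
delta(p,R)
E
```

```text
delta [-314.2   25.2   -7.7] [ 1.2555 -0.5403  1.504 ] rows>= 17
```

Call:
jog_arm(motion=[[[-314,25,-8,1.256,-0.54,1.504],[-314,25,-8,1.256,-0.54,1.504],[-314,25,-8,1.256,-0.54,1.504],[-314,25,-8,1.256,-0.54,1.504],[-314,25,-8,1.256,-0.54,1.504],[-314,25,-8,1.256,-0.54,1.504],[-314,25,-8,1.256,-0.54,1.504],[-314,25,-8,1.256,-0.54,1.504],[-314,25,-8,1.256,-0.54,1.504],[-314,25,-8,1.256,-0.54,1.504],[-314,25,-8,1.256,-0.54,1.504],[-314,25,-8,1.256,-0.54,1.504],[-314,25,-8,1.256,-0.54,1.504],[-314,25,-8,1.256,-0.54,1.504],[-314,25,-8,1.256,-0.54,1.504],[-314,25,-8,1.256,-0.54,1.504],[-314,25,-8,1.256,-0.54,1.504],[-314,25,-8,1.256,-0.54,1.504],[-314,25,-8,1.256,-0.54,1.504],[-314,25,-8,1.256,-0.54,1.504]]], jaw=0)

```text
t: 15.33
position: [0.451, -0.2588, 0.2918]
ee_rot: [0.97, 0.106, -0.026, -0.215]
contact_force: [-0.0, 0.7, -0.3]
gripper_width: 1.003
```

```bash
python3 - <<'E'
from h import *
gp()
delta(*grasp_pose((.4223,-.1297),-77.5))
bottles("a3_",["b3"])
E
```

```text
t 15.33 grasp pt [ 0.4362 -0.1949  0.1514] rack [-0.2389 -0.1041  0.1514] toolx ang 12.57 toolz [-0.0954  0.4122 -0.9061] q [-0.5933  0.5029  0.041   1.4381  0.2925  0.7101] F [-0.0406  0.7462 -0.3164] T [-0.4062 -0.0798 -0.0018] w 1.0027920157031616
delta [  0.5  -0.6 137.5] [-0.0005  0.004  -0.0005] rows>= 4
b3 top [96. 51.] ang -98.8 mid [452.1  71.2] ext -69.0 81.0
b3 scene [95. 53.] ang -98.0 mid [453.   74.6] ext -76.0 82.0
```

View pics/a3_scene.png

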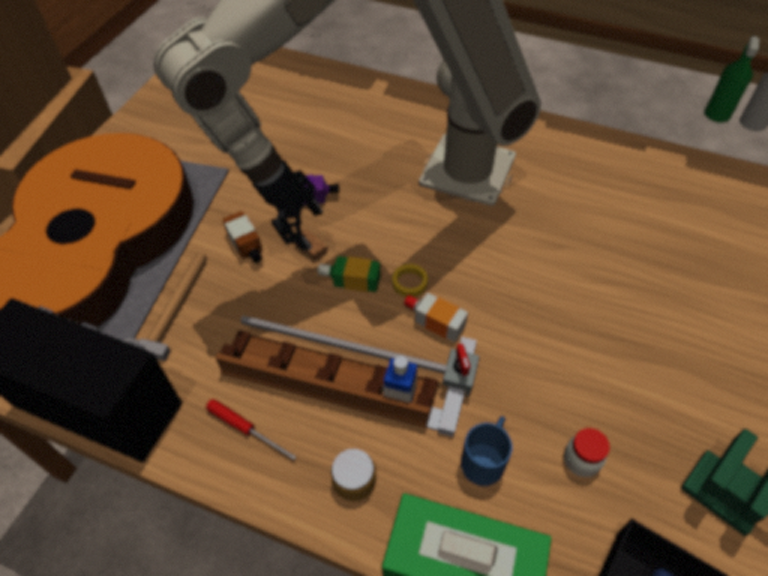

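View pics/a3_top.png

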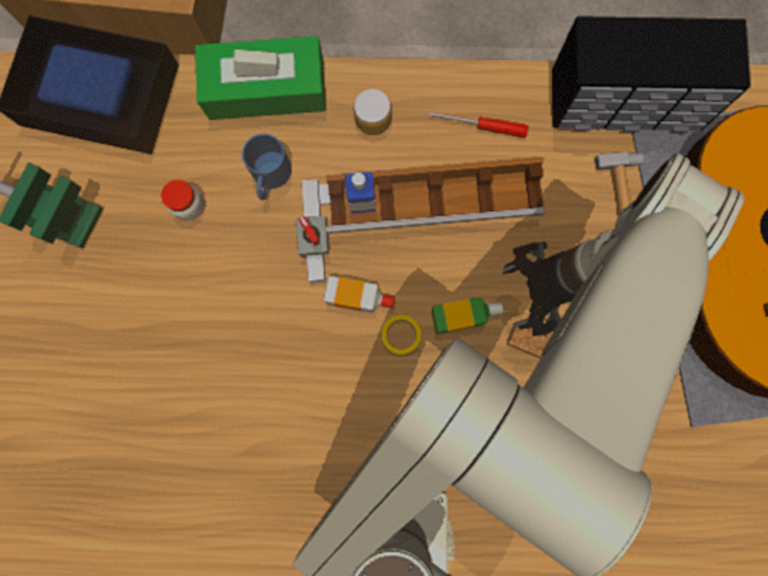

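Call:
jog_arm(motion=[[[0.5,-0.6,35,0,0,0],[0.5,-0.6,75,0,0.004,0],[0.5,-0.6,110,0,0.004,0],[0.5,-0.6,130,0,0.004,0],[0.5,-0.6,138,0,0.004,0],[0.5,-0.6,138,0,0.004,0],[0.5,-0.6,138,0,0.004,0]]])

```text
t: 16.02
position: [0.4389, -0.2017, 0.1689]
ee_rot: [0.971, 0.106, -0.023, -0.215]
contact_force: [0.8, 0.1, 0.5]
gripper_width: 1.0
```

```bash
python3 - <<'E'
from h import *
gp()
delta(*grasp_pose((.4223,-.1297),-77.5))
im,d=get_image("scene")
cv2.imwrite(f"pics/b1.png",cv2.resize(im[60:260,120:370,::-1],None,fx=3,fy=3,interpolation=cv2.INTER_CUBIC))
E
```

```text
t 16.02 grasp pt [ 0.4249 -0.1378  0.0284] rack [-0.2437 -0.0461  0.0284] toolx ang 12.44 toolz [-0.0901  0.4125 -0.9065] q [-0.5156  0.5709 -0.2179  1.0833  0.3199  0.7889] F [0.8438 0.1329 0.4921] T [-0.3931 -0.1262  0.0278] w 0.9997911800252485
delta [-0.6  0.3  1.5] [ 0.0005 -0.0013 -0.0006] rows>= 1
```

View pics/b1.png

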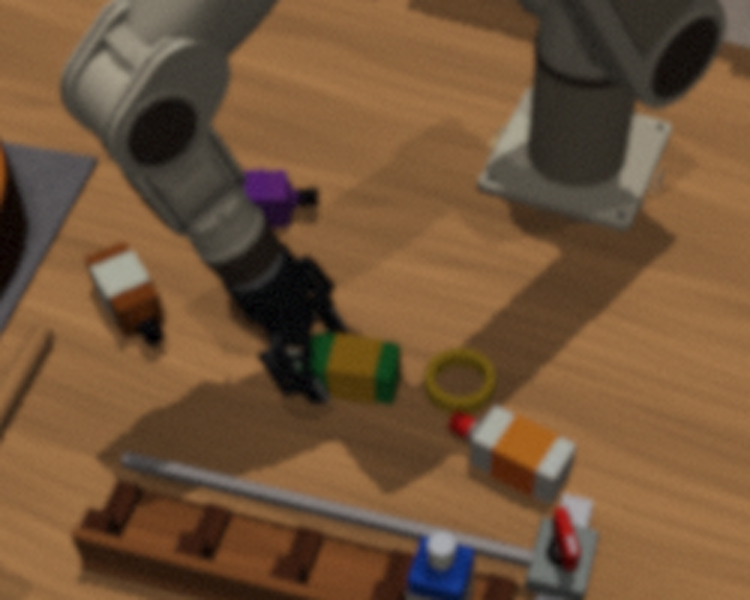

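Fingers straddle the green bottle's cap end. Close and lift.

Call:
jog_arm(motion=[[[0,0,0,0,0,0],[0,0,0,0,0,0],[0,0,0,0,0,0],[0,0,0,0,0,0],[0,0,0,0,0,0],[0,0,0,0,0,0]]], jaw=255, force=80)

```text
t: 16.57
position: [0.439, -0.2022, 0.1692]
ee_rot: [0.971, 0.105, -0.023, -0.215]
contact_force: [-0.1, -1.8, 4.4]
gripper_width: 0.576
```

```bash
python3 - <<'E'
from h import *
gp()
s=ctrl.read_state();R0=Rot.from_quat(s['ee_rot']).as_matrix()
g=s['position']+.155*R0[:,2]
print('W1');delta(g+[0,.02,.2],R0)
E
```

```text
t 16.57 grasp pt [ 0.4252 -0.1384  0.0287] rack [-0.2435 -0.0467  0.0287] toolx ang 12.37 toolz [-0.089   0.4119 -0.9069] q [-0.5164  0.5705 -0.2174  1.0832  0.3196  0.7893] F [-0.1369 -1.8096  4.3799] T [-0.3719  0.1701  0.0559] w 0.5761739802927646
W1
delta [   4.6 -102.  -173.1] [0. 0. 0.] rows>= 5
```

Call:
jog_arm(motion=[[[0.4,-10,-17,0,0,0],[1,-30,-52,0,0,0],[2,-51,-87,0,0,0],[3,-71,-121,0,0,0],[4,-92,-155,0,0,0],[4.6,-102,-173,0,0,0],[4.6,-102,-173,0,0,0]]])

```text
t: 17.15
position: [0.4398, -0.182, 0.3731]
ee_rot: [0.971, 0.107, -0.02, -0.213]
contact_force: [0.2, -0.3, -2.6]
gripper_width: 0.576
```

```bash
python3 - <<'E'
from h import *
gp()
print('W2');delta(*place_pose(-.008,-.048,.20))
E
```

```text
t 17.15 grasp pt [ 0.4268 -0.1185  0.2322] rack [-0.2397 -0.0271  0.2322] toolx ang 12.43 toolz [-0.0833  0.4091 -0.9087] q [-0.4811  0.337   0.0115  1.5273  0.3301  0.8239] F [ 0.2327 -0.3325 -2.6491] T [-0.9244 -0.2315 -0.0616] w 0.575567444517662
W2
delta [ 88.7  13.9 112.7] [-1.2477  0.5445 -1.5019] rows>= 17
```

Call:
jog_arm(motion=[[[5,1,7,-0.07,0.03,-0.09],[89,14,113,-1.248,0.545,-1.502],[89,14,113,-1.248,0.545,-1.502],[89,14,113,-1.248,0.545,-1.502],[89,14,113,-1.248,0.545,-1.502],[89,14,113,-1.248,0.545,-1.502],[89,14,113,-1.248,0.545,-1.502],[89,14,113,-1.248,0.545,-1.502],[89,14,113,-1.248,0.545,-1.502],[89,14,113,-1.248,0.545,-1.502],[89,14,113,-1.248,0.545,-1.502],[89,14,113,-1.248,0.545,-1.502],[89,14,113,-1.248,0.545,-1.502],[89,14,113,-1.248,0.545,-1.502],[89,14,113,-1.248,0.545,-1.502],[89,14,113,-1.248,0.545,-1.502],[89,14,113,-1.248,0.545,-1.502],[89,14,113,-1.248,0.545,-1.502],[89,14,113,-1.248,0.545,-1.502],[89,14,113,-1.248,0.545,-1.502]]])

```text
t: 18.82
position: [0.5176, -0.1282, 0.2583]
ee_rot: [0.566, 0.629, 0.399, 0.353]
contact_force: [0.5, -0.2, -3.2]
gripper_width: 0.578
```

```bash
cat >> h.py <<'E'
def held(y,tag,lo=.2):
    for n in ["scene","top"]:
        im,d=get_image(n)
        cv2.imwrite(f"pics/{tag}{n}.png",cv2.resize(im[:,:,::-1],None,fx=1.5,fy=1.5,interpolation=cv2.INTER_CUBIC))
        w=cloud(n,d);l=w-np.array([O[0],O[1],0]);a=l@EX;b=l@EY;zz=w[...,2]
        roi=(a>-.03)&(a<.05)&(abs(b-y)<.018)&(zz>lo)
        print(n,'n',roi.sum());
        if roi.sum()<5: continue
        zt=np.nanpercentile(zz[roi],97);cap=roi&(zz>zt-.006)
        sh=(a>-.04)&(a<.06)&(abs(b-y)<.05)&(abs(zz-(zt-.035))<.005)
        print(n,'captop z',zt.round(4),'cap a,b',np.nanmedian(a[cap]).round(4),np.nanmedian(b[cap]).round(4),'shoulder',np.nanpercentile(a[sh],[3,97]).round(4),np.nanpercentile(b[sh],[3,97]).round(4))
E
python3 - <<'E'
from h import *
gp()
held(-.048,"c1_")
E
```

```text
t 18.82 grasp pt [ 0.6564 -0.1123  0.1912] rack [-0.0109 -0.0465  0.1912] toolx ang 96.33 toolz [ 0.8955  0.1026 -0.433 ] q [-0.3392  0.318  -0.791  -0.6183  0.4057 -0.1996] F [ 0.4904 -0.2485 -3.1883] T [-0.1773  1.4518 -0.0335] w 0.5784697919002963
scene n 271
scene captop z 0.2481 cap a,b -0.0053 -0.0439 shoulder [-0.0389  0.0169] [-0.0898 -0.0063]
top n 264
top captop z 0.2499 cap a,b -0.0073 -0.0465 shoulder [-0.0377  0.015 ] [-0.0866 -0.0082]
```

View pics/c1_scene.png

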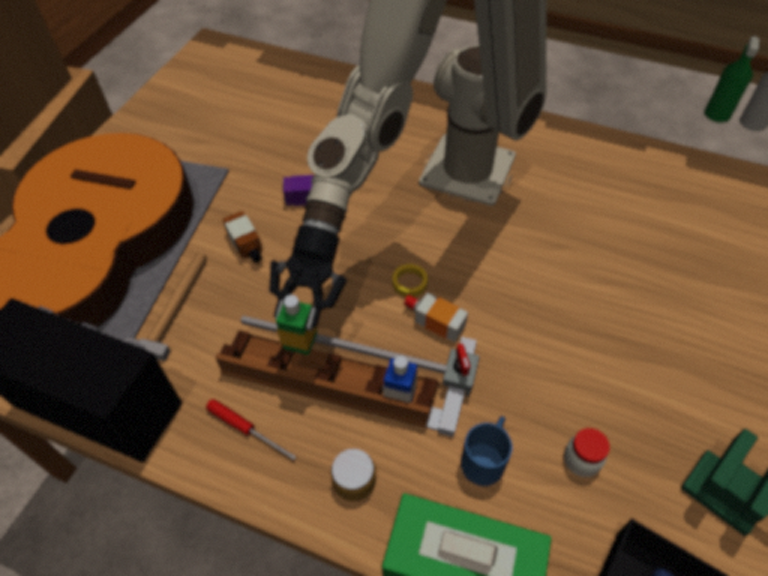

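```bash
python3 - <<'E'
from h import *
print('W3');delta(*place_pose(-.009,-.048,.095))
E
```

```text
W3
delta [ -1.7 -89.   43.1] [-0.009  -0.0022 -0.0058] rows>= 3
```

Call:
jog_arm(motion=[[[0,-12,6,0,0,0],[-1.7,-30,15,-0.009,0,-0.006],[-1.7,-48,24,-0.009,0,-0.006],[-1.7,-66,33,-0.009,0,-0.006],[-1.7,-80,39,-0.009,0,-0.006],[-1.7,-87,42,-0.009,0,-0.006],[-1.7,-89,43,-0.009,0,-0.006],[-1.7,-89,43,-0.009,0,-0.006],[-1.7,-89,43,-0.009,0,-0.006]]])

```text
t: 19.67
position: [0.5194, -0.1295, 0.1616]
ee_rot: [0.561, 0.629, 0.402, 0.359]
contact_force: [-0.2, -0.1, -2.9]
gripper_width: 0.573
```

```bash
python3 - <<'E'
from h import *
gp()
print('W4');delta(*place_pose(-.009,-.048,.0855))
E
```

```text
t 19.67 grasp pt [ 0.6592 -0.1135  0.0965] rack [-0.0082 -0.048   0.0965] toolx ang 96.53 toolz [ 0.9016  0.103  -0.42  ] q [-0.3414  0.5941 -0.8423 -0.9605  0.4103 -0.2034] F [-0.2207 -0.1284 -2.9006] T [-0.1644  1.396  -0.0874] w 0.5727263732891362
W4
delta [ 0.3 -9.9  3.9] [ 0.0028 -0.002   0.0016] rows>= 1
```

Call:
jog_arm(motion=[[[0,-3,1.4,0,0,0],[0,-5,2.3,0,0,0],[0,-7,3.2,0,0,0],[0,-8.5,3.9,0,0,0],[0,-10,4.6,0,0,0],[0,-11.5,5.2,0,0,0],[0,-11.5,5.2,0,0,0],[0,-11.5,5.2,0,0,0]]])

```text
t: 20.33
position: [0.5196, -0.1295, 0.1505]
ee_rot: [0.559, 0.628, 0.403, 0.36]
contact_force: [-5.0, 0.9, 8.0]
gripper_width: 0.577
```

```bash
python3 - <<'E'
from h import *
gp()
E
```

```text
t 20.33 grasp pt [ 0.6597 -0.1133  0.0861] rack [-0.0077 -0.0479  0.0861] toolx ang 96.61 toolz [ 0.9037  0.1042 -0.4154] q [-0.3418  0.6302 -0.8443 -1.0039  0.4126 -0.2029] F [-5.0409  0.8613  8.0473] T [0.338  0.3885 0.2763] w 0.5769422299096222
```

Contact (8 N up). Release and back off along the tool, then up.

Call:
jog_arm(motion=[[[0,1,0,0,0,0],[0,1,0,0,0,0],[0,1,0,0,0,0],[0,1,0,0,0,0],[0,1,-10,0,0,0],[0,1,-30,0,0,0],[0,1,-60,0,0,0],[0,10,-90,0,0,0],[0,35,-110,0,0,0],[0,60,-110,0,0,0]]], jaw=50)

```text
t: 21.17
position: [0.4403, -0.1373, 0.2479]
ee_rot: [0.564, 0.629, 0.4, 0.355]
contact_force: [0.4, -0.1, -0.7]
gripper_width: 0.808
```

```bash
python3 - <<'E'
from h import *
gp()
standing([.144,-.048],"a4_")
bottles("",["b1","b3"])
E
```

```text
t 21.17 grasp pt [ 0.5795 -0.1215  0.1817] rack [-0.0883 -0.0471  0.1817] toolx ang 96.38 toolz [ 0.8982  0.1022 -0.4276] q [-0.4358  0.2587 -0.9618 -0.7142  0.4914 -0.2512] F [ 0.4164 -0.0645 -0.7258] T [-0.1679  0.8259 -0.0026] w 0.8078025982170416
scene 0.144 cap 83 0.0013 0.1446 [0.1406 0.1438] shoulder 227 [-0.0246  0.0218] [0.1205 0.1679] 0.1072
scene -0.048 cap 77 -0.0008 -0.0447 [0.1404 0.1439] shoulder 207 [-0.0256  0.0213] [-0.0689 -0.0217] 0.1073
top 0.144 cap 76 -0.0053 0.1414 [0.1413 0.1454] shoulder 227 [-0.0279  0.0191] [0.1177 0.1648] 0.1079
top -0.048 cap 74 -0.0066 -0.0479 [0.1409 0.1451] shoulder 224 [-0.0281  0.0182] [-0.0719 -0.0249] 0.1078
b1 top [96. 52.] ang 53.5 mid [ 424.9 -379.7] ext -49.0 81.0
b1 scene [97. 51.] ang 53.7 mid [ 424.9 -376.4] ext -49.0 82.0
b3 top [97. 50.] ang 80.0 mid [457.3 105.3] ext -81.0 85.0
b3 scene [96. 53.] ang -97.5 mid [453.8  74. ] ext -79.0 82.0
```

View pics/a4_scene.png

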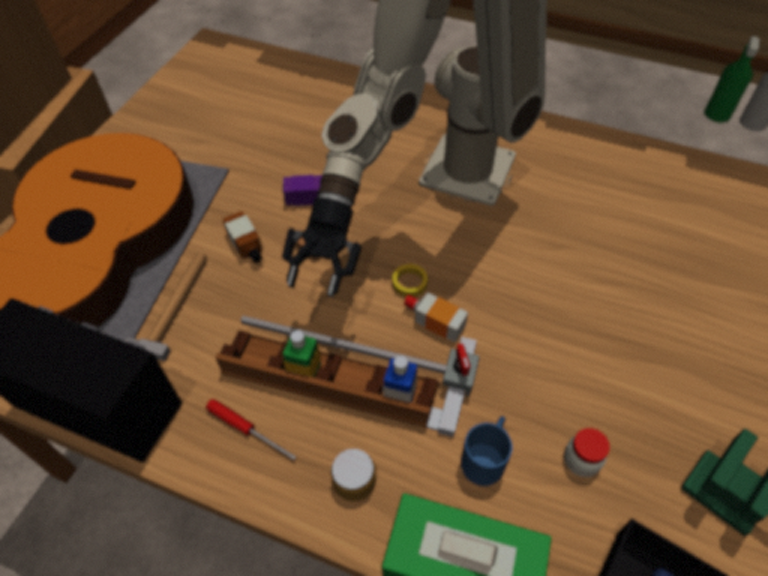

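```bash
python3 - <<'E'
from h import *
p,R=grasp_pose((.4525,.0728),-98.4,back=.14)
delta(p,R)
E
```

```text
delta [ 80.2  39.4 -20.8] [ 1.078  -0.6791  1.8585] rows>= 19
```

Call:
jog_arm(motion=[[[80,39,-21,1.078,-0.679,1.858],[80,39,-21,1.078,-0.679,1.858],[80,39,-21,1.078,-0.679,1.858],[80,39,-21,1.078,-0.679,1.858],[80,39,-21,1.078,-0.679,1.858],[80,39,-21,1.078,-0.679,1.858],[80,39,-21,1.078,-0.679,1.858],[80,39,-21,1.078,-0.679,1.858],[80,39,-21,1.078,-0.679,1.858],[80,39,-21,1.078,-0.679,1.858],[80,39,-21,1.078,-0.679,1.858],[80,39,-21,1.078,-0.679,1.858],[80,39,-21,1.078,-0.679,1.858],[80,39,-21,1.078,-0.679,1.858],[80,39,-21,1.078,-0.679,1.858],[80,39,-21,1.078,-0.679,1.858],[80,39,-21,1.078,-0.679,1.858],[80,39,-21,1.078,-0.679,1.858],[80,39,-21,1.078,-0.679,1.858],[80,39,-21,1.078,-0.679,1.858]]], jaw=0)

```text
t: 23.03
position: [0.4329, -0.0589, 0.291]
ee_rot: [0.974, -0.071, 0.013, -0.216]
contact_force: [0.4, 0.7, 0.7]
gripper_width: 1.002
```

```bash
python3 - <<'E'
from h import *
gp()
delta(*grasp_pose((.4525,.0728),-98.4))
im,d=get_image("scene")
cv2.imwrite(f"pics/d1.png",cv2.resize(im[60:290,180:430,::-1],None,fx=2.5,fy=2.5,interpolation=cv2.INTER_CUBIC))
E
```

```text
t 23.03 grasp pt [0.4417 0.006  0.1505] rack [-0.2111  0.095   0.1505] toolx ang -8.3 toolz [ 0.0565  0.4187 -0.9064] q [-0.2604  0.2373 -0.3494  1.0427  0.4325  1.4434] F [0.3782 0.6522 0.7454] T [-0.4076  0.1108 -0.0186] w 1.0019414769164159
delta [  0.9  -1.9 137.2] [ 0.0002  0.0052 -0.0004] rows>= 4
```

View pics/d1.png

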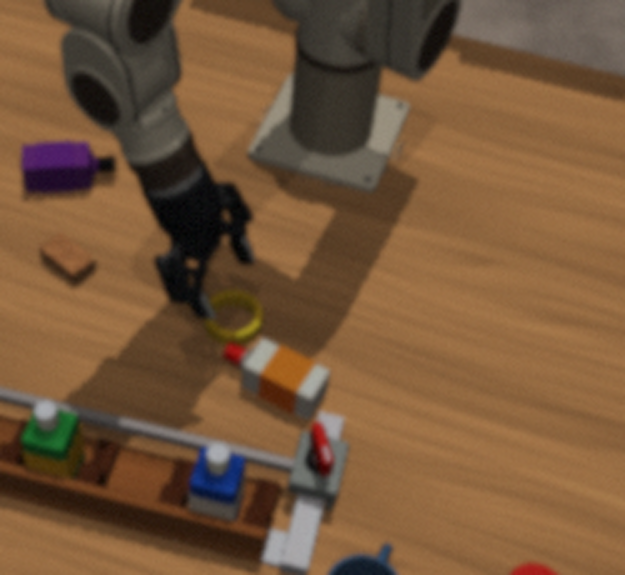

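Call:
jog_arm(motion=[[[0.9,-1.9,35,0,0.005,0],[0.9,-1.9,75,0,0.005,0],[0.9,-1.9,110,0,0.005,0],[0.9,-1.9,130,0,0.005,0],[0.9,-1.9,138,0,0.005,0],[0.9,-1.9,138,0,0.005,0],[0.9,-1.9,138,0,0.005,0]]])

```text
t: 23.67
position: [0.4425, 0.0009, 0.1692]
ee_rot: [0.974, -0.071, 0.017, -0.216]
contact_force: [1.1, -0.0, -0.1]
gripper_width: 1.003
```

Call:
jog_arm(motion=[[[0,0,0,0,0,0],[0,0,0,0,0,0],[0,0,0,0,0,0],[0,0,0,0,0,0],[0,0,0,0,0,0],[0,0,0,0,0,0]]], jaw=255, force=80)

```text
t: 24.17
position: [0.4432, 0.0002, 0.1703]
ee_rot: [0.974, -0.072, 0.019, -0.216]
contact_force: [-1.6, -1.0, 5.5]
gripper_width: 0.573
```

```bash
python3 - <<'E'
from h import *
gp()
s=ctrl.read_state();R0=Rot.from_quat(s['ee_rot']).as_matrix()
g=s['position']+.155*R0[:,2]
print('W1');delta(g+[0,-.03,.2],R0)
im,d=get_image("scene")
cv2.imwrite(f"pics/d2.png",cv2.resize(im[60:290,180:430,::-1],None,fx=2.5,fy=2.5,interpolation=cv2.INTER_CUBIC))
E
```

```text
t 24.17 grasp pt [0.4536 0.065  0.0299] rack [-0.1926  0.1522  0.0299] toolx ang -8.55 toolz [ 0.0674  0.418  -0.9059] q [-0.1241  0.3988 -0.5178  0.6375  0.4369  1.5984] F [-1.5593 -1.0441  5.4505] T [-0.3635  0.3242  0.1282] w 0.5734128460366572
W1
delta [   5.5  -57.8 -193.7] [0. 0. 0.] rows>= 5
```

View pics/d2.png

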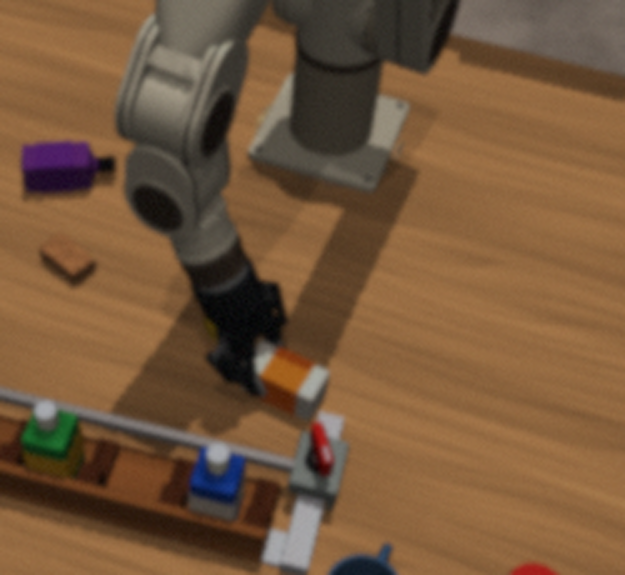

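Call:
jog_arm(motion=[[[0.5,-8,-18,0,0,0],[1.6,-22,-56,0,0,0],[2.7,-34,-94,0,0,0],[3.8,-44,-132,0,0,0],[4.9,-54,-170,0,0,0],[5.5,-58,-194,0,0,0],[5.5,-58,-194,0,0,0]]])

```text
t: 24.8
position: [0.4446, -0.0306, 0.3755]
ee_rot: [0.974, -0.072, 0.023, -0.215]
contact_force: [1.3, -0.4, -2.0]
gripper_width: 0.575
```

```bash
python3 - <<'E'
from h import *
gp()
print('W2');delta(*place_pose(-.009,.048,.21))
E
```

```text
t 24.8 grasp pt [0.4563 0.0339 0.235 ] rack [-0.1934  0.1211  0.235 ] toolx ang -8.59 toolz [ 0.0759  0.4159 -0.9062] q [-0.1924  0.1534 -0.2148  1.2081  0.4365  1.524 ] F [ 1.2758 -0.3736 -1.9917] T [-0.682   0.0616 -0.0297] w 0.5746921096993013
W2
delta [61.9 36.9 94.1] [-1.062   0.6654 -1.8597] rows>= 18
```

Call:
jog_arm(motion=[[[4,2,5,-0.06,0.04,-0.1],[62,37,94,-1.062,0.665,-1.86],[62,37,94,-1.062,0.665,-1.86],[62,37,94,-1.062,0.665,-1.86],[62,37,94,-1.062,0.665,-1.86],[62,37,94,-1.062,0.665,-1.86],[62,37,94,-1.062,0.665,-1.86],[62,37,94,-1.062,0.665,-1.86],[62,37,94,-1.062,0.665,-1.86],[62,37,94,-1.062,0.665,-1.86],[62,37,94,-1.062,0.665,-1.86],[62,37,94,-1.062,0.665,-1.86],[62,37,94,-1.062,0.665,-1.86],[62,37,94,-1.062,0.665,-1.86],[62,37,94,-1.062,0.665,-1.86],[62,37,94,-1.062,0.665,-1.86],[62,37,94,-1.062,0.665,-1.86],[62,37,94,-1.062,0.665,-1.86],[62,37,94,-1.062,0.665,-1.86],[62,37,94,-1.062,0.665,-1.86]]])

```text
t: 26.47
position: [0.5043, -0.0324, 0.2665]
ee_rot: [0.567, 0.631, 0.396, 0.351]
contact_force: [0.4, 0.1, -1.6]
gripper_width: 0.577
```

```bash
python3 - <<'E'
from h import *
gp()
held(.048,"c2_")
print('W3');delta(*place_pose(-.009,.048,.10))
E
```

```text
t 26.47 grasp pt [ 0.6426 -0.0166  0.1984] rack [-0.0139  0.0502  0.1984] toolx ang 96.35 toolz [ 0.8925  0.1023 -0.4392] q [-0.1173  0.2527 -0.8699 -0.6571  0.2075 -0.0956] F [ 0.4191  0.1426 -1.6245] T [-0.125   1.2727  0.0227] w 0.5772961972866335
scene n 304
scene captop z 0.2561 cap a,b -0.0063 0.0528 shoulder [-0.039   0.0159] [0.0075 0.0896]
top n 259
top captop z 0.2581 cap a,b -0.0084 0.0507 shoulder [-0.0391  0.0131] [0.0108 0.0845]
W3
delta [ -2.4 -90.9  47.1] [-0.0152 -0.0026 -0.0049] rows>= 3
```

View pics/c2_scene.png

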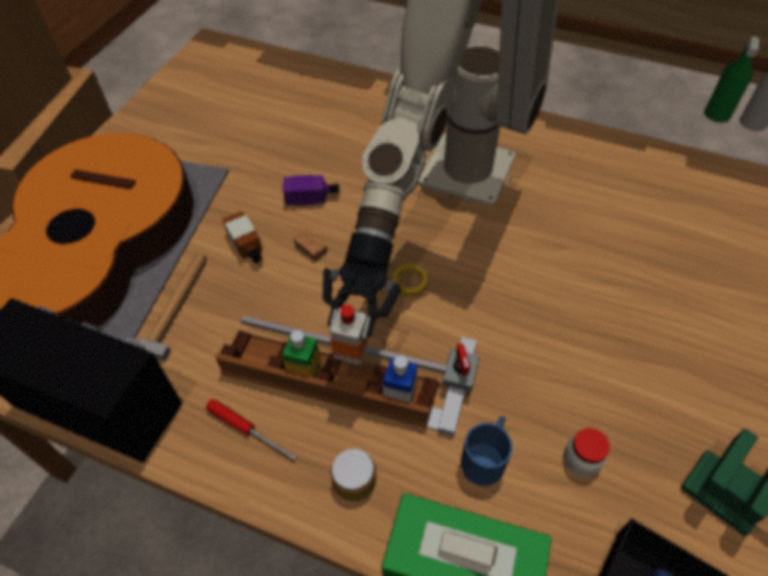

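Call:
jog_arm(motion=[[[0,-12,6,0,0,0],[-2.4,-30,15,-0.015,-0.003,-0.005],[-2.4,-48,24,-0.015,-0.003,-0.005],[-2.4,-66,33,-0.015,-0.003,-0.005],[-2.4,-82,42,-0.015,-0.003,-0.005],[-2.4,-91,47,-0.015,-0.003,-0.005],[-2.4,-94,48.5,-0.015,-0.003,-0.005],[-2.4,-94,48.5,-0.015,-0.003,-0.005],[-2.4,-94,48.5,-0.015,-0.003,-0.005]]])

```text
t: 27.32
position: [0.5092, -0.0338, 0.1633]
ee_rot: [0.561, 0.629, 0.401, 0.36]
contact_force: [-0.2, 0.1, -1.6]
gripper_width: 0.574
```

```bash
python3 - <<'E'
from h import *
gp()
print('W4');delta(*place_pose(-.009,.048,.0855))
E
```

```text
t 27.32 grasp pt [ 0.649  -0.0181  0.0983] rack [-0.0077  0.0479  0.0983] toolx ang 96.46 toolz [ 0.9022  0.1013 -0.4194] q [-0.1194  0.5865 -0.9283 -1.0717  0.2096 -0.1006] F [-0.243   0.0675 -1.5553] T [-0.1438  1.247  -0.008 ] w 0.5743047573911864
W4
delta [  0.1 -11.6   4.2] [ 0.0036 -0.0003  0.0023] rows>= 1
```

Call:
jog_arm(motion=[[[0,-3,1.2,0,0,0],[0,-6,2.4,0,0,0],[0,-8.5,3.4,0,0,0],[0,-10,4.2,0,0,0],[0,-11.5,4.8,0,0,0],[0,-13,5.4,0,0,0],[0,-13,5.4,0,0,0],[0,-13,5.4,0,0,0]]])

```text
t: 27.98
position: [0.5087, -0.034, 0.1499]
ee_rot: [0.56, 0.628, 0.402, 0.361]
contact_force: [-2.3, 0.3, 5.7]
gripper_width: 0.576
```

```bash
python3 - <<'E'
from h import *
gp()
E
```

```text
t 27.98 grasp pt [ 0.6488 -0.0182  0.0854] rack [-0.008   0.0479  0.0854] toolx ang 96.49 toolz [ 0.9036  0.1018 -0.4162] q [-0.1201  0.6327 -0.9318 -1.1248  0.2109 -0.1009] F [-2.2731  0.2979  5.6576] T [0.1652 0.4799 0.0725] w 0.575600551489503
```

Call:
jog_arm(motion=[[[0,1,0,0,0,0],[0,1,0,0,0,0],[0,1,0,0,0,0],[0,1,0,0,0,0],[0,1,-10,0,0,0],[0,1,-30,0,0,0],[0,1,-60,0,0,0],[0,10,-90,0,0,0],[0,35,-110,0,0,0],[0,60,-110,0,0,0]]], jaw=50)

```text
t: 28.82
position: [0.431, -0.0424, 0.2498]
ee_rot: [0.562, 0.629, 0.4, 0.358]
contact_force: [-0.3, -0.3, -0.9]
gripper_width: 0.802
```

```bash
python3 - <<'E'
from h import *
gp()
standing([.144,.048,-.048],"a5_")
bottles("",["b1"])
p,R=grasp_pose((.4248,-.3781),53.4,back=.14)
delta(p,R)
E
```

```text
t 28.82 grasp pt [ 0.5706 -0.0269  0.1842] rack [-0.0866  0.0479  0.1842] toolx ang 96.38 toolz [ 0.9006  0.1002 -0.4229] q [-0.1749  0.2212 -1.0606 -0.829   0.2582 -0.1249] F [-0.2867 -0.2857 -0.8782] T [-0.1101  0.9112  0.0248] w 0.8018833710006517
scene 0.144 cap 85 0.0008 0.1448 [0.1403 0.1438] shoulder 236 [-0.0245  0.0223] [0.1208 0.1674] 0.1079
scene 0.048 cap 84 0.0008 0.0494 [0.1405 0.1441] shoulder 217 [-0.0235  0.0221] [0.0258 0.0732] 0.1073
scene -0.048 cap 79 0.0002 -0.0447 [0.1403 0.1431] shoulder 208 [-0.0246  0.0211] [-0.0697 -0.022 ] 0.1073
top 0.144 cap 76 -0.0054 0.1413 [0.1405 0.1445] shoulder 222 [-0.0272  0.0205] [0.1176 0.165 ] 0.1076
top 0.048 cap 75 -0.0051 0.0463 [0.1409 0.1442] shoulder 227 [-0.0275  0.0203] [0.0226 0.0704] 0.1078
top -0.048 cap 75 -0.0069 -0.0477 [0.1409 0.1449] shoulder 222 [-0.0284  0.018 ] [-0.072  -0.0247] 0.1078
b1 top [98. 52.] ang 52.9 mid [ 425.3 -379.1] ext -49.0 80.0
b1 scene [95. 51.] ang 53.7 mid [ 424.6 -376.8] ext -51.0 82.0
delta [-236.    58.    21.8] [ 1.4779  0.3148 -0.8491] rows>= 14
```

View pics/a5_top.png

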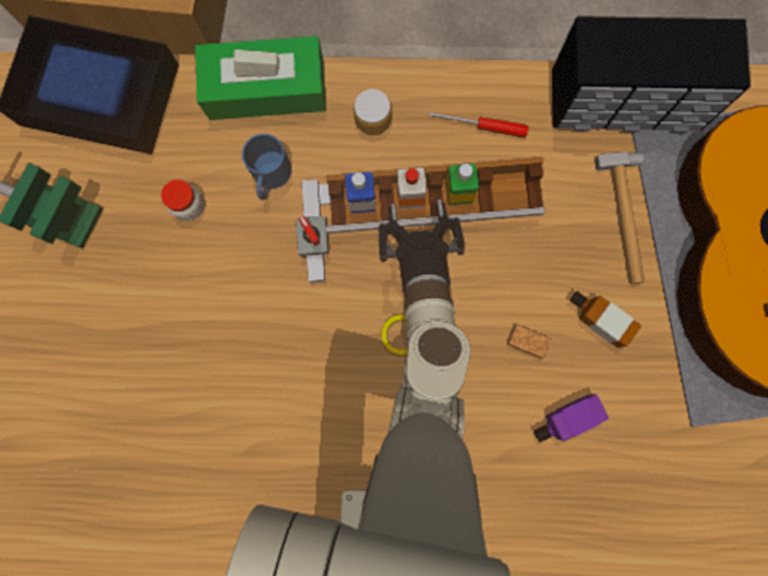

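Call:
jog_arm(motion=[[[-236,58,22,1.478,0.315,-0.849],[-236,58,22,1.478,0.315,-0.849],[-236,58,22,1.478,0.315,-0.849],[-236,58,22,1.478,0.315,-0.849],[-236,58,22,1.478,0.315,-0.849],[-236,58,22,1.478,0.315,-0.849],[-236,58,22,1.478,0.315,-0.849],[-236,58,22,1.478,0.315,-0.849],[-236,58,22,1.478,0.315,-0.849],[-236,58,22,1.478,0.315,-0.849],[-236,58,22,1.478,0.315,-0.849],[-236,58,22,1.478,0.315,-0.849],[-236,58,22,1.478,0.315,-0.849],[-236,58,22,1.478,0.315,-0.849],[-236,58,22,1.478,0.315,-0.849],[-236,58,22,1.478,0.315,-0.849],[-236,58,22,1.478,0.315,-0.849],[-236,58,22,1.478,0.315,-0.849]]], jaw=0)

```text
t: 30.52
position: [0.5048, -0.2711, 0.2897]
ee_rot: [0.306, 0.927, -0.204, -0.071]
contact_force: [-0.4, -0.4, 0.8]
gripper_width: 1.003
```

```bash
python3 - <<'E'
from h import *
gp()
delta(*grasp_pose((.4249,-.3780),53.3))
im,d=get_image("scene")
cv2.imwrite(f"pics/e1.png",cv2.resize(im[60:290,80:330,::-1],None,fx=2.5,fy=2.5,interpolation=cv2.INTER_CUBIC))
E
```

```text
t 30.52 grasp pt [ 0.4649 -0.3231  0.1493] rack [-0.2246 -0.2347  0.1493] toolx ang 143.39 toolz [-0.2569 -0.3357 -0.9063] q [-0.3999  0.5086  0.0581  1.2367 -0.4216 -1.3083] F [-0.4451 -0.3512  0.8193] T [ 0.3244 -0.262   0.0094] w 1.0032825435133266
delta [ -0.6  -2.6 136.1] [-0.0001 -0.0054  0.0043] rows>= 4
```

View pics/e1.png

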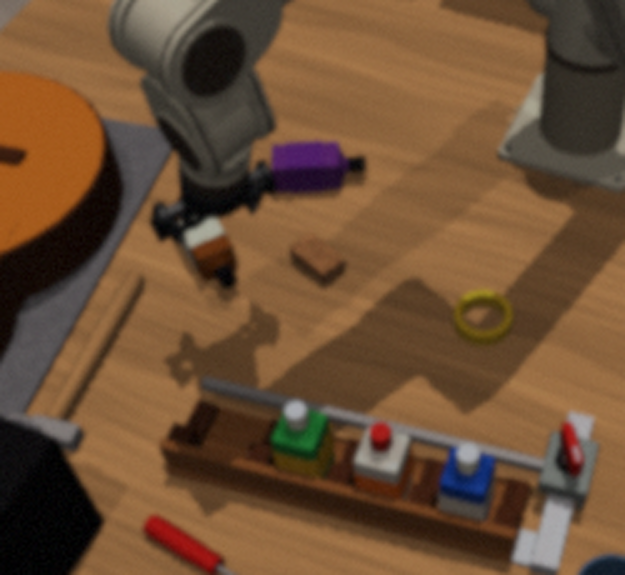

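Call:
jog_arm(motion=[[[-0.6,-2.6,35,0,-0.005,0.004],[-0.6,-2.6,75,0,-0.005,0.004],[-0.6,-2.6,110,0,-0.005,0.004],[-0.6,-2.6,130,0,-0.005,0.004],[-0.6,-2.6,137,0,-0.005,0.004],[-0.6,-2.6,137,0,-0.005,0.004],[-0.6,-2.6,137,0,-0.005,0.004]]])

```text
t: 31.15
position: [0.469, -0.3205, 0.1708]
ee_rot: [0.308, 0.926, -0.206, -0.066]
contact_force: [0.4, 0.2, 1.1]
gripper_width: 0.995
```

Call:
jog_arm(motion=[[[0,0,0,0,0,0],[0,0,0,0,0,0],[0,0,0,0,0,0],[0,0,0,0,0,0],[0,0,0,0,0,0],[0,0,0,0,0,0]]], jaw=255, force=80)

```text
t: 31.65
position: [0.4701, -0.3201, 0.1721]
ee_rot: [0.307, 0.927, -0.207, -0.065]
contact_force: [1.7, 1.8, 5.4]
gripper_width: 0.576
```

```bash
python3 - <<'E'
from h import *
gp()
s=ctrl.read_state();R0=Rot.from_quat(s['ee_rot']).as_matrix()
g=s['position']+.155*R0[:,2]
print('W1');delta(g+[0,.03,.2],R0)
E
```

```text
t 31.65 grasp pt [ 0.4319 -0.3733  0.0316] rack [-0.263  -0.2809  0.0316] toolx ang 143.38 toolz [-0.2467 -0.3434 -0.9062] q [-0.5016  0.6066 -0.1224  0.8982 -0.4331 -1.4191] F [1.7324 1.825  5.4299] T [ 0.5083 -0.0894 -0.1119] w 0.5762675893878021
W1
delta [  16.4  -62.8 -191.5] [0. 0. 0.] rows>= 5
```

Call:
jog_arm(motion=[[[1.6,-6,-19,0,0,0],[5,-19,-57,0,0,0],[8,-31,-95,0,0,0],[11,-44,-133,0,0,0],[15,-57,-171,0,0,0],[16.4,-63,-191,0,0,0],[16.4,-63,-191,0,0,0]]])

```text
t: 32.23
position: [0.4706, -0.2905, 0.3765]
ee_rot: [0.308, 0.926, -0.207, -0.061]
contact_force: [0.5, 0.2, -2.6]
gripper_width: 0.573
```

```bash
python3 - <<'E'
from h import *
gp()
print('W2');delta(*place_pose(-.009,-.144,.21))
im,d=get_image("scene")
cv2.imwrite(f"pics/e2.png",cv2.resize(im[60:290,80:330,::-1],None,fx=2.5,fy=2.5,interpolation=cv2.INTER_CUBIC))
E
```

```text
t 32.23 grasp pt [ 0.4334 -0.3443  0.2359] rack [-0.2583 -0.2522  0.2359] toolx ang 143.39 toolz [-0.2402 -0.3465 -0.9068] q [-0.4549  0.3901  0.1078  1.3584 -0.43   -1.368 ] F [ 0.492   0.1995 -2.578 ] T [ 0.4821 -0.4466  0.0518] w 0.5725559490056952
W2
delta [ -6.4 122.4  54.6] [-1.4667 -0.2953  0.8561] rows>= 14
```

View pics/e2.png

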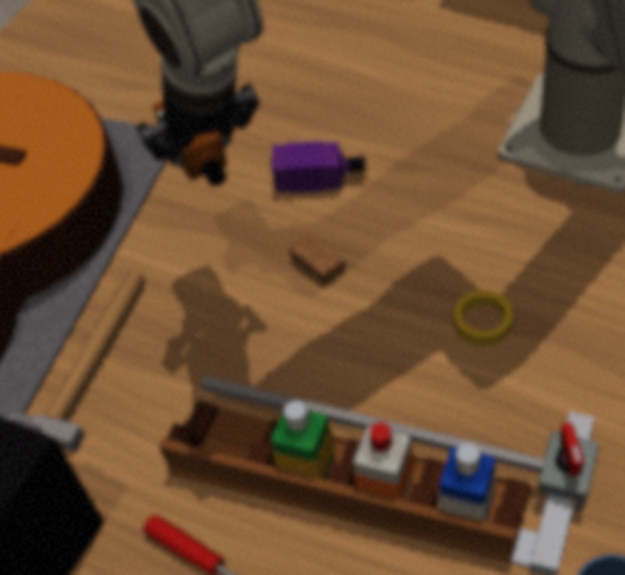

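Call:
jog_arm(motion=[[[0,9,4,-0.1,-0.02,0.06],[-6.4,122,55,-1.467,-0.295,0.856],[-6.4,122,55,-1.467,-0.295,0.856],[-6.4,122,55,-1.467,-0.295,0.856],[-6.4,122,55,-1.467,-0.295,0.856],[-6.4,122,55,-1.467,-0.295,0.856],[-6.4,122,55,-1.467,-0.295,0.856],[-6.4,122,55,-1.467,-0.295,0.856],[-6.4,122,55,-1.467,-0.295,0.856],[-6.4,122,55,-1.467,-0.295,0.856],[-6.4,122,55,-1.467,-0.295,0.856],[-6.4,122,55,-1.467,-0.295,0.856],[-6.4,122,55,-1.467,-0.295,0.856],[-6.4,122,55,-1.467,-0.295,0.856],[-6.4,122,55,-1.467,-0.295,0.856],[-6.4,122,55,-1.467,-0.295,0.856],[-6.4,122,55,-1.467,-0.295,0.856],[-6.4,122,55,-1.467,-0.295,0.856]]])

```text
t: 33.78
position: [0.527, -0.225, 0.2681]
ee_rot: [0.566, 0.63, 0.398, 0.353]
contact_force: [-0.2, -0.7, -2.2]
gripper_width: 0.577
```

```bash
python3 - <<'E'
from h import *
gp()
held(-.144,"c3_")
print('W3');delta(*place_pose(-.010,-.144,.098))
E
```

```text
t 33.78 grasp pt [ 0.6657 -0.2091  0.2008] rack [-0.0123 -0.1437  0.2008] toolx ang 96.35 toolz [ 0.8951  0.1025 -0.434 ] q [-0.5259  0.3554 -0.6513 -0.4658  0.5681 -0.305 ] F [-0.2243 -0.6786 -2.2342] T [-0.1339  1.2547  0.0202] w 0.5774685983295473
scene n 304
scene captop z 0.256 cap a,b -0.0032 -0.1409 shoulder [-0.0381  0.0187] [-0.1872 -0.1016]
top n 298
top captop z 0.2577 cap a,b -0.0055 -0.1441 shoulder [-0.038   0.0156] [-0.1843 -0.1069]
W3
delta [ -0.4 -94.5  46.6] [-0.0103 -0.0018 -0.0056] rows>= 3
```

View pics/c3_scene.png

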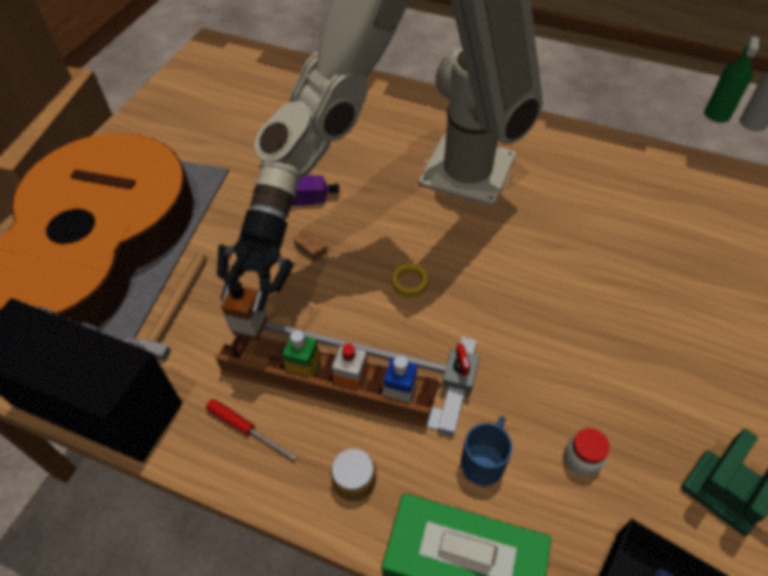

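Call:
jog_arm(motion=[[[0,-12,6,0,0,0],[-0.4,-30,14,-0.01,-0.002,-0.006],[-0.4,-48,23,-0.01,-0.002,-0.006],[-0.4,-66,31,-0.01,-0.002,-0.006],[-0.4,-82,39,-0.01,-0.002,-0.006],[-0.4,-90,43,-0.01,-0.002,-0.006],[-0.4,-93,44.5,-0.01,-0.002,-0.006],[-0.4,-93,44.5,-0.01,-0.002,-0.006],[-0.4,-93,44.5,-0.01,-0.002,-0.006]]])

```text
t: 34.63
position: [0.5274, -0.225, 0.1662]
ee_rot: [0.562, 0.628, 0.401, 0.359]
contact_force: [-0.2, -0.1, -2.7]
gripper_width: 0.574
```

```bash
python3 - <<'E'
from h import *
gp()
print('W4');delta(*place_pose(-.011,-.144,.087))
E
```

```text
t 34.63 grasp pt [ 0.6671 -0.2095  0.1009] rack [-0.011  -0.1442  0.1009] toolx ang 96.37 toolz [ 0.9015  0.1003 -0.4211] q [-0.5259  0.5996 -0.7123 -0.7883  0.5695 -0.3029] F [-0.1638 -0.0817 -2.6659] T [-0.159   1.2882 -0.0383] w 0.5742661510133872
W4
delta [  0.1 -12.4   5.8] [0.0017 0.0006 0.0008] rows>= 1
```

Call:
jog_arm(motion=[[[0,-3,1.4,0,0,0],[0,-6,2.8,0,0,0],[0,-8.5,4,0,0,0],[0,-10,4.7,0,0,0],[0,-11.5,5.4,0,0,0],[0,-13,6,0,0,0],[0,-13,6,0,0,0],[0,-13,6,0,0,0]]])

```text
t: 35.3
position: [0.5276, -0.2249, 0.153]
ee_rot: [0.56, 0.628, 0.402, 0.36]
contact_force: [-3.3, 1.2, 5.0]
gripper_width: 0.575
```

```bash
python3 - <<'E'
from h import *
gp()
E
```

```text
t 35.3 grasp pt [ 0.6676 -0.2092  0.0883] rack [-0.0105 -0.144   0.0883] toolx ang 96.47 toolz [ 0.903   0.1014 -0.4176] q [-0.526   0.6351 -0.715  -0.8306  0.5717 -0.3028] F [-3.3125  1.2178  4.9634] T [0.0332 0.4403 0.2115] w 0.5752256488354522
```

Call:
jog_arm(motion=[[[0,1,0,0,0,0],[0,1,0,0,0,0],[0,1,0,0,0,0],[0,1,0,0,0,0],[0,1,-10,0,0,0],[0,1,-30,0,0,0],[0,1,-60,0,0,0],[0,10,-90,0,0,0],[0,35,-110,0,0,0],[0,60,-110,0,0,0]]], jaw=50)

```text
t: 36.13
position: [0.449, -0.2327, 0.2516]
ee_rot: [0.565, 0.628, 0.4, 0.357]
contact_force: [0.6, -1.1, 0.4]
gripper_width: 0.804
```

```bash
python3 - <<'E'
from h import *
gp()
standing([.144,.048,-.048,-.144],"a6_")
im,d=get_image("scene");w=cloud("scene",d)
kn=(abs(w[...,0]-.54)<.05)&(abs(w[...,1]-.165)<.05)&(w[...,2]>.088)&(w[...,2]<.1)
r=cv2.minAreaRect(w[kn][:,:2].astype(np.float32)*1000);print('knob scene',r)
im,d=get_image("top");w=cloud("top",d)
kn=(abs(w[...,0]-.54)<.05)&(abs(w[...,1]-.165)<.05)&(w[...,2]>.088)&(w[...,2]<.1)
r=cv2.minAreaRect(w[kn][:,:2].astype(np.float32)*1000);print('knob top',r)
E
```

```text
t 36.13 grasp pt [ 0.5884 -0.2173  0.1855] rack [-0.0901 -0.1433  0.1855] toolx ang 96.16 toolz [ 0.8992  0.0989 -0.4262] q [-0.6367  0.3089 -0.8116 -0.55    0.6613 -0.3708] F [ 0.6299 -1.135   0.4361] T [-0.0853  0.8953  0.0092] w 0.8040798044943773
scene 0.144 cap 82 0.0006 0.1446 [0.1406 0.1434] shoulder 227 [-0.0237  0.0221] [0.1205 0.1679] 0.1074
scene 0.048 cap 80 0.0007 0.0496 [0.1405 0.1436] shoulder 216 [-0.0234  0.0224] [0.0256 0.0726] 0.1075
scene -0.048 cap 79 0.0003 -0.0449 [0.1405 0.144 ] shoulder 210 [-0.0241  0.0215] [-0.0691 -0.0219] 0.1074
scene -0.144 cap 78 -0.0011 -0.1388 [0.1407 0.144 ] shoulder 202 [-0.0254  0.0213] [-0.1622 -0.1167] 0.1074
top 0.144 cap 76 -0.0056 0.1415 [0.1409 0.1446] shoulder 224 [-0.028   0.0191] [0.1176 0.1648] 0.1081
top 0.048 cap 75 -0.0049 0.0465 [0.141  0.1454] shoulder 223 [-0.0274  0.0199] [0.0225 0.0704] 0.1077
top -0.048 cap 76 -0.0072 -0.0474 [0.1406 0.1452] shoulder 223 [-0.0289  0.0182] [-0.072  -0.0249] 0.1075
top -0.144 cap 77 -0.0062 -0.142 [0.1413 0.1444] shoulder 221 [-0.0287  0.0181] [-0.1664 -0.1187] 0.1076
knob scene ((563.6559448242188, 169.48117065429688), (54.599239349365234, 14.174174308776855), 31.86590576171875)
knob top ((561.4401245117188, 165.78384399414062), (52.2886848449707, 13.847935676574707), 33.26874542236328)
```

View pics/a6_top.png

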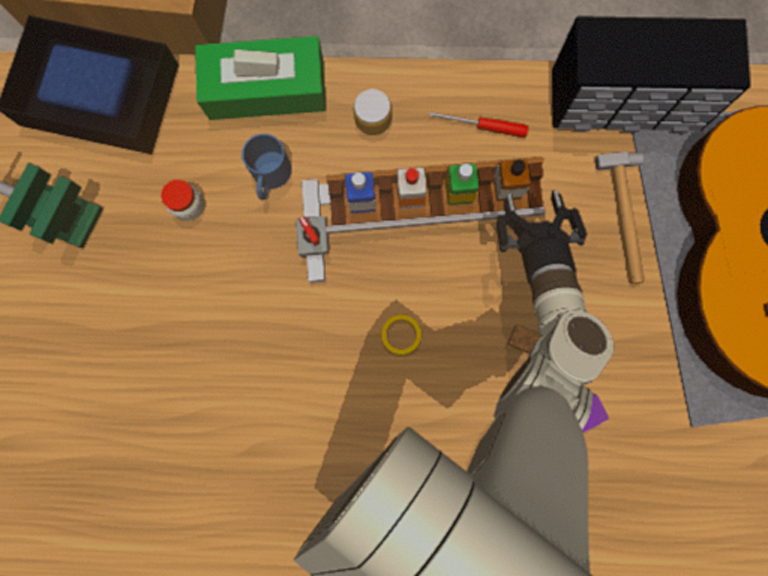

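View pics/a6_scene.png

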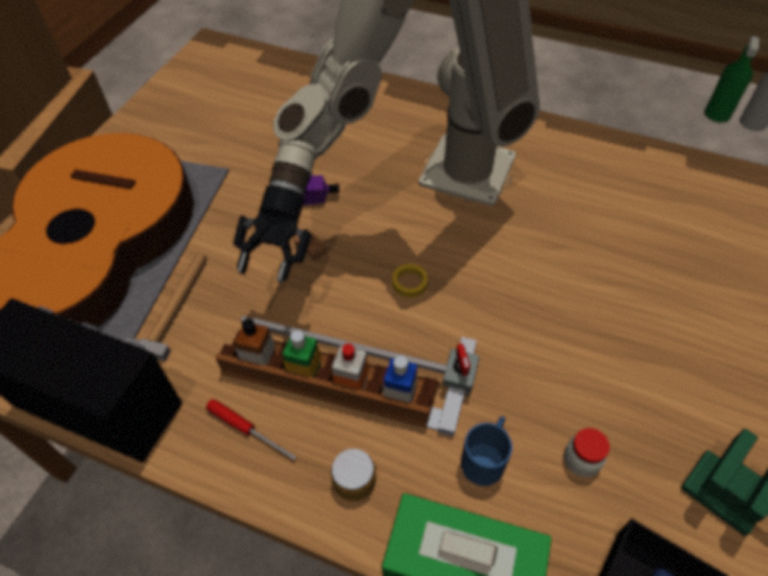

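```bash
python3 - <<'E'
from h import *
R=Rz_x([0,0,-1],[c(123),sn(123),0])
delta([.43,-.12,.25],R)
E
```

```text
delta [114.7 133.9 -73.1] [ 1.1147  0.2655 -0.4128] rows>= 10
```

Call:
jog_arm(motion=[[[115,134,-73,1.115,0.266,-0.413],[115,134,-73,1.115,0.266,-0.413],[115,134,-73,1.115,0.266,-0.413],[115,134,-73,1.115,0.266,-0.413],[115,134,-73,1.115,0.266,-0.413],[115,134,-73,1.115,0.266,-0.413],[115,134,-73,1.115,0.266,-0.413],[115,134,-73,1.115,0.266,-0.413],[115,134,-73,1.115,0.266,-0.413],[115,134,-73,1.115,0.266,-0.413],[115,134,-73,1.115,0.266,-0.413],[115,134,-73,1.115,0.266,-0.413]]], jaw=110)

```text
t: 37.33
position: [0.4306, -0.1197, 0.4025]
ee_rot: [0.476, 0.88, -0.002, -0.005]
contact_force: [-0.2, 0.9, -0.5]
gripper_width: 0.57
```

```bash
python3 - <<'E'
from h import *
gp()
R=Rz_x([0,0,-1],[c(123),sn(123),0])
delta([.5626,.1677,.16],R)
E
```

```text
t 37.33 grasp pt [ 0.4289 -0.1195  0.2475] rack [-0.2377 -0.0283  0.2475] toolx ang 123.2 toolz [-0.0109  0.0011 -0.9999] q [-0.2705  0.1417 -0.1239  1.316  -0.0019 -0.85  ] F [-0.2092  0.8651 -0.4687] T [-0.0059 -0.0697  0.0034] w 0.5697519375907021
delta [167.6 268.5  86.4] [-0.0085 -0.0069  0.0036] rows>= 8
```

Call:
jog_arm(motion=[[[168,268,86,-0.008,-0.007,0.004],[168,268,86,-0.008,-0.007,0.004],[168,268,86,-0.008,-0.007,0.004],[168,268,86,-0.008,-0.007,0.004],[168,268,86,-0.008,-0.007,0.004],[168,268,86,-0.008,-0.007,0.004],[168,268,86,-0.008,-0.007,0.004],[168,268,86,-0.008,-0.007,0.004],[168,268,86,-0.008,-0.007,0.004],[168,268,86,-0.008,-0.007,0.004],[168,268,86,-0.008,-0.007,0.004],[168,268,86,-0.008,-0.007,0.004]]])

```text
t: 38.33
position: [0.563, 0.1663, 0.3176]
ee_rot: [0.479, 0.878, 0.001, 0.003]
contact_force: [0.8, -0.6, 0.3]
gripper_width: 0.567
```

```bash
python3 - <<'E'
from h import *
gp()
R=Rz_x([0,0,-1],[c(123),sn(123),0])
delta([.5626,.1677,.087],R)
im,d=get_image("scene");w=cloud("scene",d)
kn=(abs(w[...,0]-.563)<.05)&(abs(w[...,1]-.168)<.05)&(w[...,2]>.088)&(w[...,2]<.1)
print('knob scene',cv2.minAreaRect(w[kn][:,:2].astype(np.float32)*1000))
cv2.imwrite(f"pics/f1.png",cv2.resize(im[150:320,180:430,::-1],None,fx=3,fy=3,interpolation=cv2.INTER_CUBIC))
E
```

```text
t 38.33 grasp pt [0.564  0.1662 0.1626] rack [-0.0717  0.2406  0.1626] toolx ang 122.75 toolz [ 0.0063 -0.0006 -1.    ] q [ 0.2877  0.4576  0.0874  1.1948 -0.0023 -0.2839] F [ 0.7645 -0.6316  0.2672] T [ 0.0129  0.0041 -0.0274] w 0.5670194222093644
delta [ 1.7  0.  75.6] [ 0.0049  0.0039 -0.0044] rows>= 2
knob scene ((563.333984375, 168.4818878173828), (53.93272399902344, 14.34594440460205), 33.33986282348633)
```

View pics/f1.png

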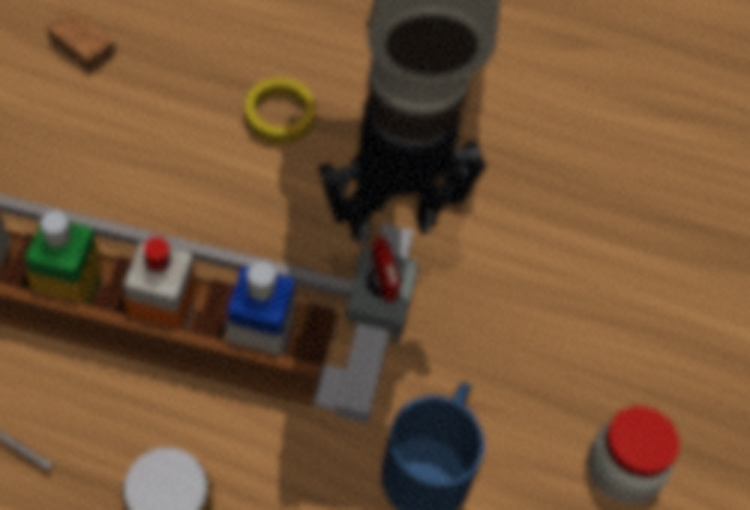

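Call:
jog_arm(motion=[[[1.7,0,30,0.005,0.004,-0.004],[1.7,0,60,0.005,0.004,-0.004],[1.7,0,75,0.005,0.004,-0.004],[1.7,0,75,0.005,0.004,-0.004],[1.7,0,75,0.005,0.004,-0.004]]])

```text
t: 38.8
position: [0.5628, 0.1676, 0.2433]
ee_rot: [0.478, 0.879, 0.0, 0.0]
contact_force: [0.5, 0.0, 0.8]
gripper_width: 0.568
```

Call:
jog_arm(motion=[[[0,0,0,0,0,0],[0,0,0,0,0,0],[0,0,0,0,0,0],[0,0,0,0,0,0],[0,0,0,0,0,0],[0,0,0,0,0,0]]], jaw=255, force=60)

```text
t: 39.3
position: [0.564, 0.1686, 0.2455]
ee_rot: [0.477, 0.879, 0.002, 0.002]
contact_force: [0.2, -2.0, 6.6]
gripper_width: 0.149
```

```bash
python3 - <<'E'
from h import *
gp()
s=ctrl.read_state();R=Rot.from_quat(s['ee_rot']).as_matrix()
x=torack(s['position']+.155*R[:,2])[0]
print('v est',-x-.015,'push to .031:',R.T@(EX*(-x-.015-.031)*1000))
E
```

```text
t 39.3 grasp pt [0.5649 0.1688 0.0905] rack [-0.0705  0.243   0.0905] toolx ang 123.02 toolz [ 0.0059  0.0008 -1.    ] q [ 0.2907  0.5216 -0.0096  1.0337 -0.0009 -0.2856] F [ 0.1775 -2.015   6.6059] T [-0.4136  0.075   0.0583] w 0.1493663771856945
v est 0.05548081501973884 push to .031: [-10.9746  21.8826   0.1457]
```

Call:
jog_arm(motion=[[[-1.8,3.6,0,0,0,0],[-3.6,7.2,0,0,0,0],[-5.5,11,0,0,0,0],[-7.3,14.6,0,0,0,0],[-9.1,18.2,0,0,0,0],[-10.5,21,0,0,0,0],[-11,22,0,0,0,0],[-11,22,0,0,0,0],[-11,22,0,0,0,0]]])

```text
t: 40.05
position: [0.5885, 0.1714, 0.2455]
ee_rot: [0.477, 0.879, 0.002, 0.002]
contact_force: [0.1, -2.7, 6.3]
gripper_width: 0.151
```

```bash
cat >> h.py <<'E'
def barpos():
    for n in ["scene","top"]:
        im,d=get_image(n);w=cloud(n,d);im=im.astype(int);sat=im.max(2)-im.min(2)
        l=w-np.array([O[0],O[1],0]);a=l@EX;b=l@EY;zz=w[...,2]
        m=(abs(zz-.051)<.004)&(sat<35)&(a>-.12)&(a<-.01)&(b>-.2)&(b<.18)
        # exclude bottle bodies: take modal a
        h,e=np.histogram(a[m],np.arange(-.12,-.01,.002));k=h.argmax();c0=e[k]
        s=m&(abs(a-c0)<.02)
        print(n,'bar a band',np.nanpercentile(a[s],[5,50,95]).round(4),s.sum(),'-> back face v ~',-(np.nanmedian(a[s])+.006).round(4))
E
python3 - <<'E'
from h import *
gp(); barpos()
standing([.144,.048,-.048,-.144],"a7_")
E
```

```text
t 40.05 grasp pt [0.5894 0.1715 0.0905] rack [-0.0459  0.243   0.0905] toolx ang 123.02 toolz [ 0.0057  0.0007 -1.    ] q [ 0.2835  0.565   0.0658  1.0659 -0.0009 -0.2929] F [ 0.1393 -2.7406  6.3218] T [-0.4156  0.0432  0.0317] w 0.1511037129949813
scene bar a band [-0.0439 -0.0379 -0.0318] 178 -> back face v ~ 0.0319
top bar a band [-0.0453 -0.0397 -0.0334] 529 -> back face v ~ 0.0337
scene 0.144 cap 83 0.0013 0.1447 [0.1404 0.1437] shoulder 228 [-0.0239  0.0223] [0.1207 0.1676] 0.1074
scene 0.048 cap 81 0.0006 0.0495 [0.1401 0.1438] shoulder 217 [-0.0237  0.022 ] [0.0259 0.073 ] 0.1074
scene -0.048 cap 79 -0.0003 -0.044 [0.14   0.1434] shoulder 211 [-0.0243  0.0218] [-0.0689 -0.0217] 0.1073
scene -0.144 cap 79 -0.0005 -0.1389 [0.1403 0.1435] shoulder 201 [-0.0246  0.0208] [-0.1635 -0.1164] 0.1075
top 0.144 cap 77 -0.0057 0.1415 [0.1408 0.1448] shoulder 221 [-0.027   0.0196] [0.1176 0.165 ] 0.1078
top 0.048 cap 74 -0.0053 0.0465 [0.1414 0.1454] shoulder 224 [-0.0275  0.02  ] [0.0228 0.0706] 0.108
top -0.048 cap 74 -0.0064 -0.0476 [0.1409 0.1444] shoulder 229 [-0.0287  0.0183] [-0.0721 -0.0246] 0.1083
top -0.144 cap 79 -0.0067 -0.142 [0.1414 0.1446] shoulder 226 [-0.0284  0.0179] [-0.1663 -0.1189] 0.1079
```

View pics/a7_scene.png

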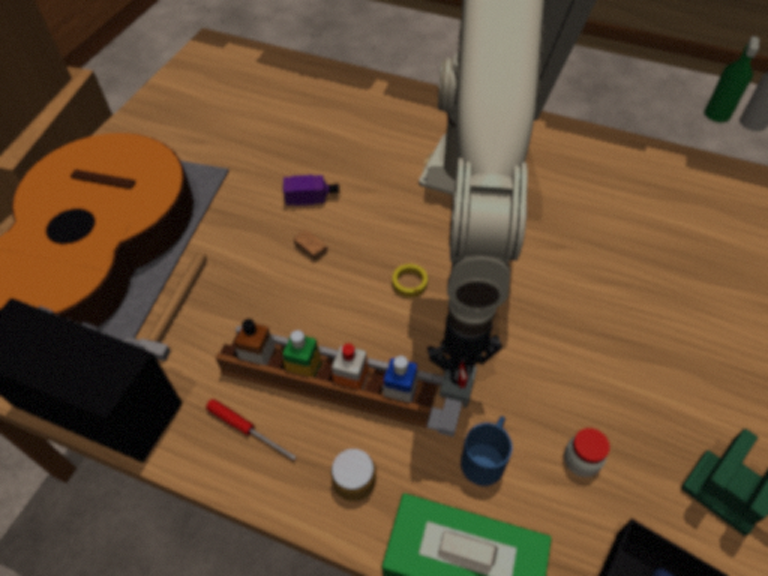

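Call:
jog_arm(motion=[[[-0.6,1.2,0,0,0,0],[-1.1,2.2,0,0,0,0],[-1.1,2.2,0,0,0,0],[-1.1,2.2,0,0,0,0]]])

```text
t: 40.58
position: [0.5907, 0.1716, 0.2455]
ee_rot: [0.477, 0.879, 0.002, 0.002]
contact_force: [-0.3, -2.1, 5.8]
gripper_width: 0.149
```

Call:
jog_arm(motion=[[[0,0,0,0,0,0.1],[0,0,0,0,0,0.2],[0,0,0,0,0,0.3],[0,0,0,0,0,0.4],[0,0,0,0,0,0.5],[0,0,0,0,0,0.6],[0,0,0,0,0,0.7],[0,0,0,0,0,0.8],[0,0,0,0,0,0.9],[0,0,0,0,0,1.0],[0,0,0,0,0,1.1],[0,0,0,0,0,1.2],[0,0,0,0,0,1.28],[0,0,0,0,0,1.28],[0,0,0,0,0,1.28],[0,0,0,0,0,1.28]]])

```text
t: 41.92
position: [0.5906, 0.1695, 0.2456]
ee_rot: [0.908, 0.419, 0.001, 0.003]
contact_force: [-0.7, -9.3, 8.5]
gripper_width: 0.151
```

```bash
python3 - <<'E'
from h import *
gp(); barpos()
E
```

```text
t 41.92 grasp pt [0.5913 0.1687 0.0906] rack [-0.0442  0.24    0.0906] toolx ang 49.54 toolz [ 0.0049 -0.0051 -1.    ] q [ 0.2808  0.5687  0.0725  1.0713 -0.0063  0.9869] F [-0.7111 -9.2849  8.4573] T [-2.0172  0.329  -0.0971] w 0.1506499916995073
scene bar a band [-0.042  -0.0356 -0.0301] 174 -> back face v ~ 0.0296
top bar a band [-0.0433 -0.0375 -0.0292] 519 -> back face v ~ 0.0315
```

Call:
jog_arm(motion=[[[0,0,0,0,0,0],[0,0,0,0,0,0],[0,0,0,0,0,0],[0,0,0,0,0,0],[0,0,-25,0,0,0],[0,0,-60,0,0,0],[0,0,-100,0,0,0],[0,0,-140,0,0,0],[0,0,-140,0,0,0]]], jaw=120)

```text
t: 42.77
position: [0.5913, 0.1727, 0.393]
ee_rot: [0.907, 0.421, 0.009, 0.001]
contact_force: [1.8, -1.0, 1.5]
gripper_width: 0.534
```

```bash
python3 - <<'E'
from h import *
gp()
delta([.35,.40,.25],Rz_x([0,0,-1],[c(60),sn(60),0]))
E
```

```text
t 42.77 grasp pt [0.5939 0.1735 0.2381] rack [-0.0411  0.2445  0.2381] toolx ang 49.75 toolz [ 0.017   0.0056 -0.9998] q [0.284  0.4721 0.3093 1.3901 0.0006 0.9866] F [ 1.7604 -0.989   1.4956] T [ 0.0633 -0.0494  0.0135] w 0.5343030200427593
delta [  17.8 -330.9  -14.8] [ 0.0107 -0.0144 -0.179 ] rows>= 8
```

Call:
jog_arm(motion=[[[18,-331,-15,0.011,-0.014,-0.179],[18,-331,-15,0.011,-0.014,-0.179],[18,-331,-15,0.011,-0.014,-0.179],[18,-331,-15,0.011,-0.014,-0.179],[18,-331,-15,0.011,-0.014,-0.179],[18,-331,-15,0.011,-0.014,-0.179],[18,-331,-15,0.011,-0.014,-0.179],[18,-331,-15,0.011,-0.014,-0.179],[18,-331,-15,0.011,-0.014,-0.179],[18,-331,-15,0.011,-0.014,-0.179],[18,-331,-15,0.011,-0.014,-0.179]]])

```text
t: 43.68
position: [0.3487, 0.3997, 0.3979]
ee_rot: [0.866, 0.5, -0.008, -0.002]
contact_force: [-1.1, -0.4, 0.5]
gripper_width: 0.532
```

```bash
python3 - <<'E'
from h import *
gp(); barpos()
standing([.144,.048,-.048,-.144],"a8_")
for n in ["scene","top"]:
    im,d=get_image(n);w=cloud(n,d)
    kn=(abs(w[...,0]-.59)<.06)&(abs(w[...,1]-.172)<.05)&(w[...,2]>.088)&(w[...,2]<.1)
    r=cv2.minAreaRect(w[kn][:,:2].astype(np.float32)*1000);print('knob',n,r,torack([r[0][0]/1000,r[0][1]/1000,0]))
E
```

```text
t 43.68 grasp pt [0.3464 0.399  0.2429] rack [-0.262   0.4961  0.2429] toolx ang 60.04 toolz [-0.0151 -0.0048 -0.9999] q [0.8515 0.3103 0.0812 1.3552 0.0082 1.3744] F [-1.09   -0.4026  0.4641] T [-0.0398 -0.0775  0.0134] w 0.5315301334297897
scene bar a band [-0.0427 -0.0359 -0.029 ] 172 -> back face v ~ 0.0299
top bar a band [-0.0433 -0.038  -0.0308] 527 -> back face v ~ 0.032
scene 0.144 cap 83 0.0018 0.1446 [0.1408 0.1444] shoulder 230 [-0.0252  0.0221] [0.1205 0.1675] 0.1077
scene 0.048 cap 83 0.0011 0.0491 [0.1402 0.1437] shoulder 214 [-0.023   0.0218] [0.0258 0.0725] 0.1079
scene -0.048 cap 79 0.0008 -0.0453 [0.1408 0.144 ] shoulder 209 [-0.0236  0.021 ] [-0.069  -0.0221] 0.1074
scene -0.144 cap 77 -0.0 -0.1384 [0.1404 0.144 ] shoulder 206 [-0.0257  0.0218] [-0.1624 -0.1162] 0.1072
top 0.144 cap 75 -0.0059 0.1413 [0.1411 0.1458] shoulder 222 [-0.0271  0.0195] [0.1176 0.165 ] 0.1076
top 0.048 cap 73 -0.0047 0.0464 [0.1408 0.1451] shoulder 227 [-0.0276  0.0191] [0.0226 0.0704] 0.1081
top -0.048 cap 74 -0.0062 -0.0481 [0.1409 0.1447] shoulder 223 [-0.0291  0.0178] [-0.0721 -0.0245] 0.1078
top -0.144 cap 82 -0.0068 -0.1417 [0.1411 0.1455] shoulder 220 [-0.0292  0.018 ] [-0.1662 -0.1186] 0.1079
knob scene ((591.1138305664062, 172.37916564941406), (15.154254913330078, 52.007469177246094), 48.70414733886719) [-0.044   0.2437  0.    ]
knob top ((589.1715087890625, 169.25511169433594), (14.675488471984863, 52.602989196777344), 49.945926666259766) [-0.0463  0.2408  0.    ]
```

View pics/a8_top.png

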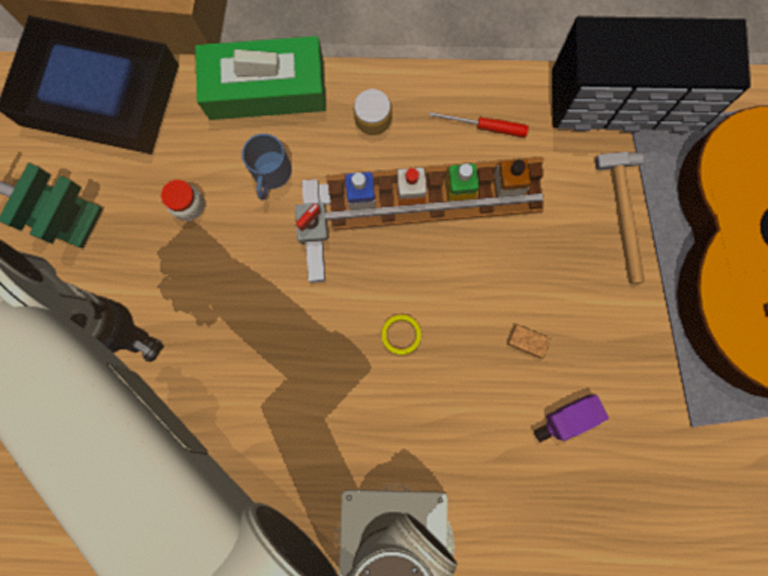

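View pics/a8_scene.png

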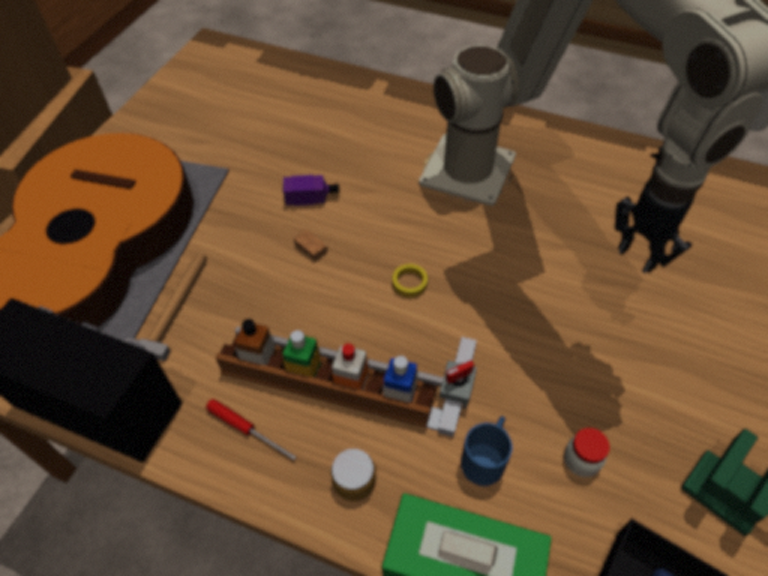

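```bash
python3 - <<'E'
from rig import ctrl
print(ctrl.close_job()); print(ctrl.read_state()['t'])
E
```

```text
the job is handed in; nothing more can be done
None
the job is handed in; nothing more can be done
```

The job is handed in, after about 44 s of robot time. I slackened the knob, pulled the bar out about 75 mm, and stood all four bottles in the bays. From the left they are blue, white, green and amber. Then I pushed the bar back in and tightened the knob clockwise.

**Last checks, from both cameras:**
- **Bottles:** all four are upright. Cap tops are about 141 mm and shoulders about 108 mm above the bench. Centres are within about 7 mm of the bay centres in depth.
- **Bar:** it is out by 30 to 32 mm, so the clear depth is 57 to 59 mm. It stands about 5 mm in front of the bottles.
- **Knob:** it sits about 0.09 rad further clockwise than its tight starting position, which puts it at roughly 1.43 rad or more.
- **Everything else:** the bystanders and the purple look-alike look unmoved in the pictures. The arm is clear of everything.

**What did not go to plan:**
- **Bar moved mid-run:** while I was carrying the blue bottle across, the bar slid in from about 80 mm to 56–58 mm out. The carry probably bumped the knob. It stayed above the 38 mm limit until I pushed it in.
- **White bottle moved:** in the same stretch the white bottle shifted about 25 mm. That was either the expected knock or the same bump. I measured it again before grasping it.
- **Camera mismatch:** the two cameras disagree with each other by 2 to 6 mm, and I used positions between their readings.

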